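Nest the flowerpots on the stack gauge and hold the gauge arm over them

TASK

Nest the two loose terracotta flowerpots one after the other into the pot that stands on the round stand of the stack gauge, each fully seated with its collar on the rim below, letting go of each and not dropping any. Then swing the gauge's spring-loaded arm by its red handle over the stack until it meets its stop, and finish while still holding it there against its spring; do not let go. Leave the purple basin, the blue jar and the wooden rib where they are.

Things in the scene. Friction and masses are not known exactly. Their poses are not given: they have to be found in the camera images.
- pot_a: terracotta flowerpot, 0.1 to 0.2 kg, 82 mm tall: tapering body (radius 17 mm at the foot, 26.5 at 48 mm height), above it a straight collar 66 mm across up to the rim; mouth 58 mm wide. Origin: centre of the foot's underside, z up. Upright on the table. Nested, it stands 34 mm higher than the pot below, so grip it by the upper 25 mm of the collar.
- pot_b: terracotta flowerpot, 0.1 to 0.2 kg, 82 mm tall: tapering body (radius 17 mm at the foot, 26.5 at 48 mm height), above it a straight collar 66 mm across up to the rim; mouth 58 mm wide. Origin: centre of the foot's underside, z up. Upright on the table. Nested, it stands 34 mm higher than the pot below, so grip it by the upper 25 mm of the collar.
- pot_base: terracotta flowerpot, 0.1 to 0.2 kg, 82 mm tall: tapering body (radius 17 mm at the foot, 26.5 at 48 mm height), above it a straight collar 66 mm across up to the rim; mouth 58 mm wide. Origin: centre of the foot's underside, z up. Stands upright on the gauge's stand, same shape as the other two; stays there as the lowest of the stack.
- gauge: stack gauge, fixed to the table: grey base plate 110 x 250 x 12 mm, round wooden stand (92 mm across, top 20 mm above the table), dark pivot post (32 mm thick, 170 mm tall) and an aluminium arm on top. Origin: on the table under the stand's centre; z up; its y axis points to the pivot post, 135 mm away.
- stand (a point): centre of the stand's top face, 20 mm above the table; axes as those of the gauge
- pivot (a point): point on the upright swing axis of the gauge arm, 186 mm above the table; axes as those of the gauge. The arm is a flat bar 20 mm wide, 180 to 192 mm above the table; it passes 10 mm over the rim of a well-nested stack of three (170 mm).
- handle (a point): point on the upright red round handle (18 mm thick, from 192 to 242 mm above the table; this point at 222 mm) on the free end of the gauge arm, 135 mm from the swing axis; moves with the arm. Its x axis points from the pivot along the arm.
- gauge_arm (a joint): swing of the arm in rad, growing clockwise seen from above: 0 = parked by its spring (1.2 rad away from the stand, on the gauge's +x side), 1.2 = at its stop, the handle straight above the stand's centre. The spring always pushes back to 0: about 1.6 N at the handle when parked, 4.7 N at the stop; let go, it swings back.
- basin: purple plastic basin, 110 mm across, 50 mm tall, bystander; origin at the centre of its underside
- glaze_jar: blue ceramic jar with white cap, 60 mm across, 75 mm tall, bystander; origin at the centre of its underside
- rib: flat wooden potter's rib with round ends, 40 x 100 x 8 mm, long along its y, bystander; origin at the centre of its underside
There are look-alikes about, which are no part of the job. Leave any turquoise look-alike of the pot_b alone.

How it is judged:
By the outcome, as a careful person would: the job done as asked, in the order asked, and still so for the second after the job is handed in, while the arm keeps its last pose, push and grip.
It also fails if it takes over 61 s, if anything falls off the work surface, if the arm or the gripper's body presses on something with over 40 N, if the wrist force passes 120 N, or if a joint passes its speed limit or range.

ROBOT

A 6-joint arm with a two-finger parallel gripper is mounted at the origin on the work surface. World frame = base frame: x ahead of the robot, y to its left, z up, the work surface at z = 0. Lengths are in mm, angles in rad, forces in N, time in s.
With the tool pointing down it reaches from about 275 to 1000 mm from the base axis. Payload 8.4 kg.
Tool frame: the origin (TCP) lies at the very end of the fingers, on their centre line; the grasp point (between the pads) lies 19 mm behind it; z points along the fingers, y is the direction in which the jaws open and shut (so a half turn about z gives the same grasp; the last joint's range is limited). The gripper opens to 85 mm and grips with 20 to 120 N. Pads are 22 mm wide; open, the fingers measure 114 mm over their backs; the gripper's body (76 mm by 85 mm) begins 54 mm behind the grasp point. The pads swing forward as they close: fully open they stand 13 mm farther back than shut.
Start: joints at [1.256, 0.353, 1.633, -0, 1.155, -0.002], TCP at [192.326, 594.675, 231.281] pointing down, gripper open.
Joint ranges: [-2.63, 2.63], [-0.92, 2.1], [0.06, 2.66], [-1.3, 4.44], [0, 2.69], [-3.02, 3.02]. Speed limits (rad/s): [2.22, 2.22, 2.79, 3.14, 3.14, 3.14].

INTERFACE

Orientations are given as [roll, pitch, yaw] about the fixed x, y, z axes, in that order (R = Rz(yaw) Ry(pitch) Rx(roll)).
In Python, from rig import readout, grab_frame, calibration, r gives the robot as it stands. The module is installed in compiled form; this text tells all that it offers.
- The arm moves only by the tool play_rows, never from a script. Its argument "rows" is a list of rows, each a list of 3 entries, a list of its own where there are three numbers: the closure in counts, from 0 (fully open) to 255 (shut), then the shift along the tool's x, y, z in cm, then the turn, a rotation vector about the tool's x, y, z in rad. In form: [[gripper, [dx, dy, dz], [rx, ry, rz]], ...]. A call has 1 to 12 rows; each row is the pose to reach, as a shift and turn from the pose commanded when the call began, along the tool's axes at that moment; what a row does not reach only later rows make up. A row lasts 1/12 s, in which the tool goes at most 41.7 mm and 7.16 degrees, less where a joint would pass 70% of its speed; a pose out of reach is approached as far as the arm can. A call with a gripper value outside its range is refused whole. The fingers move at their own pace and stop on an object; "squeeze" is the grip in N (left out, the last holds). Time passes only in rows, so rows that repeat a pose let the fingers close. It gives the time, the measured TCP pose, the force and the opening at its end, in the units of the state.
- readout.sense(): the state, without advancing time (a new reading comes with each control period).
- grab_frame(name): name is "scene" or "side" or "wrist"; returns (picture, depth): 480x640x3 uint8, red, green, blue; 480x640 float32, mm along the optical axis (not along the pixel's ray), 0 where there is no reading.
- calibration(name): a dict with "vfov" (degrees; the focal length in pixels is half the picture's height over the tangent of half this angle, whatever the lens; pixels are square), "cx", "cy" (the principal point, pixels), "cam_to_world" (4x4, takes a point from camera to world coordinates). Camera axes: x right, y down, z forward; pixel columns grow to the right and rows downward; lengths in mm; the calibration is good to about 2 mm. The wrist camera is an equidistant fisheye: a pixel r from the principal point sees the ray r / f radians off the axis. A picture is of the moment at which its call begins: read the wrist's pose just before it. calibration takes no time and is no camera call; for the wrist camera it gives the pose at the moment of the call.
- r.sign_off(): hands the job in, once; it reports no verdict.
The state is a dict: "clock": time; "qpos": joint angles; "qvel": joint speeds; "joint_efforts": joint torques, N m; "eef_pos": TCP position; "tcp_rot": TCP orientation; "contact_force": force on the tool from outside, world axes, zero at the start; "wrist_torque": the same for the moment, N m; "opening": opening from 0.0 (shut) to 1.0 (fully open).
Only numpy, scipy, OpenCV 4.12 (cv2) and the standard library are available. Lean on these libraries where they do the work, as an engineer would, in place of code of your own. Each camera call takes 0.05 s, during which the arm holds its last target.

## Working session

There is one attempt and no reset: what is moved stays moved. The work goes in short steps, Python scripts to look and compute and a tool call to move; the robot and the scene stay as the last step left them, time stands still between calls to the robot, and variables do not carry over. Pictures are saved under pics/ and viewed, and the job is handed in when it is done.

Besides the shell and the picture viewer there is one more tool, called after "Request:" as name(argument=value, ...) on one line, values as JSON. play_rows: Moves the arm, as the interface text tells. Its arguments: {"type":"object","properties":{"rows":{"type":"array"},"squeeze":{"type":"number"}},"required":["rows"]}

```bash
mkdir -p pics; cat > h.py <<'E'
import numpy as np, cv2
from rig import readout, grab_frame, calibration, r
def snap(n,fn):
    c=calibration(n); p,d=grab_frame(n); cv2.imwrite('pics/'+fn+'.png',p[:,:,::-1]); np.savez('pics/'+fn+'.npz',p=p,d=d,**{k:np.array(v) for k,v in c.items()}); return p,d,c
def load(fn): return np.load('pics/'+fn+'.npz')
def px(f,u,v,z=None,fish=False,d=None):
    fl=240/np.tan(np.radians(float(f['vfov']))/2); x=(u-f['cx']);y=(v-f['cy'])
    if fish:
        rr=np.hypot(x,y);t=rr/fl; k=np.sin(t)/max(rr,1e-9); ray=np.array([x*k,y*k,np.cos(t)])
    else: ray=np.array([x/fl,y/fl,1.])
    T=f['cam_to_world'];o=T[:3,3];w=T[:3,:3]@ray
    if z is not None: return o+w*(z-o[2])/w[2]
    dd=f['d'][int(round(v)),int(round(u))] if d is None else d
    return o+w*dd/ray[2]
E
python3 - <<'E'
from h import *
print(readout.sense())
for n in ('scene','side','wrist'):
    p,d,c=snap(n,n+'0'); print(n,c)
E
```

```text
{'clock': 0.0, 'qpos': array([ 1.25563099e+00,  3.53656610e-01,  1.63413405e+00,  4.29382084e-06,
        1.15519356e+00, -2.38690366e-03]), 'qvel': array([-5.39760622e-04, -1.35632961e-03,  1.00956468e-03, -1.10276697e-03,
        2.16576075e-03,  1.19476915e-06]), 'joint_efforts': array([-2.63046577e-04, -6.05267930e+01, -3.42062330e+01, -6.96903868e-06,
        9.63992381e-03, -2.82878045e-05]), 'eef_pos': array([192.15851262, 594.2282782 , 230.55642886]), 'tcp_rot': array([-3.14020109e+00, -7.24741933e-06,  2.82881248e+00]), 'contact_force': array([-0.87070441, -0.9885237 , -0.1514258 ]), 'wrist_torque': array([-0.01353616,  0.04546873,  0.02625989]), 'opening': 1.0020466062910607}
scene {'vfov': 50.14434135560542, 'cx': 320.59633793048334, 'cy': 233.49672357593252, 'cam_to_world': array([[-2.94315936e-01,  6.35331469e-01, -7.13955219e-01,
         1.28698127e+03],
       [ 9.55480253e-01,  2.11921844e-01, -2.05296417e-01,
         1.80422086e+02],
       [ 2.08714329e-02, -7.42592120e-01, -6.69418648e-01,
         7.96255490e+02],
       [ 0.00000000e+00,  0.00000000e+00,  0.000
[... 223 characters left out ...]

       [-6.47954723e-01, -4.38965089e-01,  6.22466326e-01,
        -6.53901552e+02],
       [-1.24998601e-02, -8.10991067e-01, -5.84924989e-01,
         7.63961484e+02],
       [ 0.00000000e+00,  0.00000000e+00,  0.00000000e+00,
         1.00000000e+00]])}
wrist {'vfov': 65.70646984690485, 'cx': 321.0523230634217, 'cy': 243.53429010516885, 'cam_to_world': array([[ 3.06137205e-01,  9.13221770e-01,  2.68897771e-01,
         1.24942970e+02],
       [ 9.51986542e-01, -2.93291427e-01, -8.77596838e-02,
         6.16929929e+02],
       [-1.27864269e-03,  2.82853564e-01, -9.59162253e-01,
         3.72749273e+02],
       [ 0.00000000e+00,  0.00000000e+00,  0.00000000e+00,
         1.00000000e+00]])}
```

View pics/scene0.png

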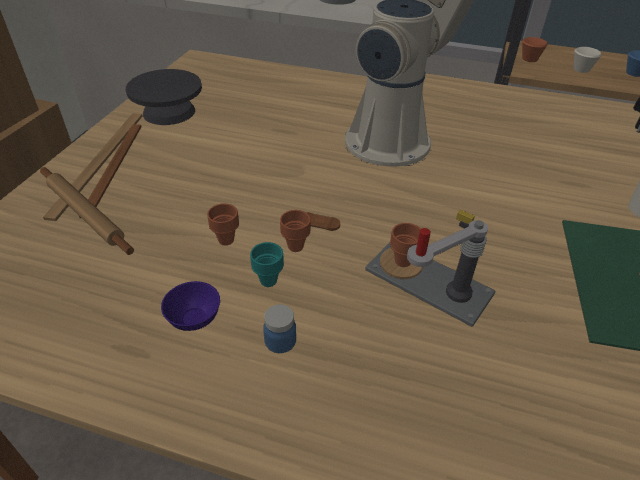

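View pics/side0.png

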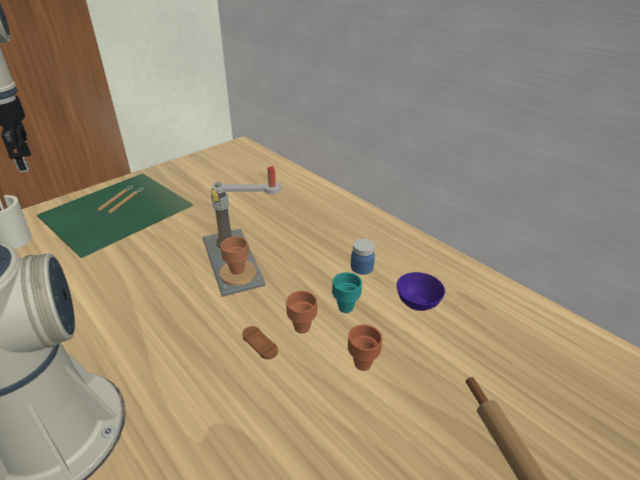

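View pics/wrist0.png

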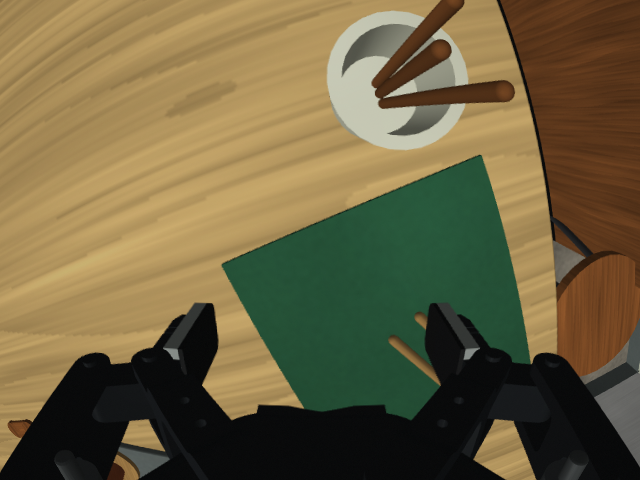

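Scene: loose pots at (224,215) and (295,222), turquoise decoy at (267,258), base pot at (405,240), red handle at (423,243), pivot at (475,230). Side: loose pots at (302,305) and (365,340), base pot at (235,250), handle at (271,178). I'll enlarge these areas next.

```bash
python3 - <<'E'
from h import *
def crop(fn,x0,y0,x1,y1,s):
    f=load(fn);im=f['p'][y0:y1,x0:x1,::-1]
    return cv2.resize(im,None,fx=s,fy=s,interpolation=cv2.INTER_CUBIC)
cv2.imwrite('pics/c1.png',crop('scene0',195,190,325,290,6))
cv2.imwrite('pics/c2.png',crop('scene0',365,195,495,320,5-1))
cv2.imwrite('pics/c3.png',crop('side0',275,270,395,380,5))
cv2.imwrite('pics/c4.png',crop('side0',195,160,295,300,4))
E
```

```text
(no output)
```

View pics/c1.png

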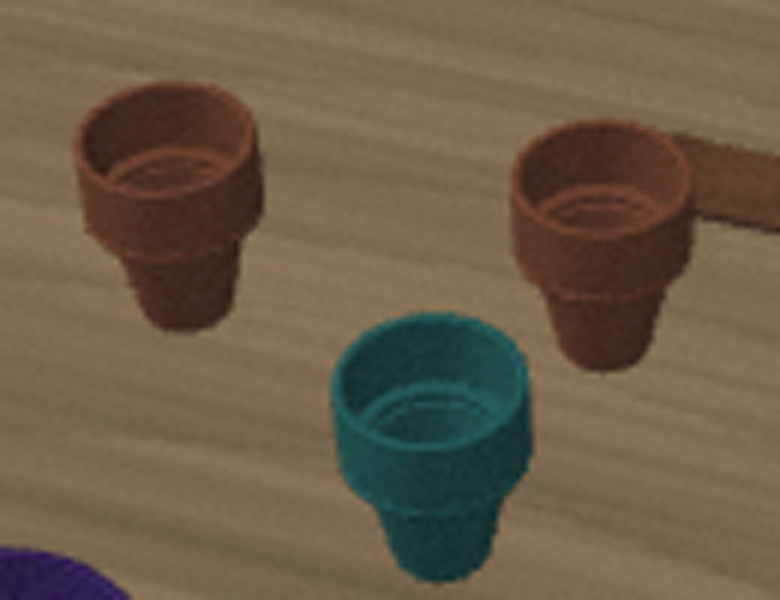

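View pics/c2.png

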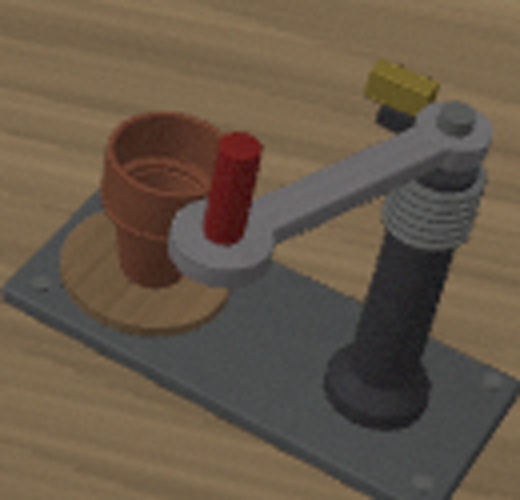

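View pics/c3.png

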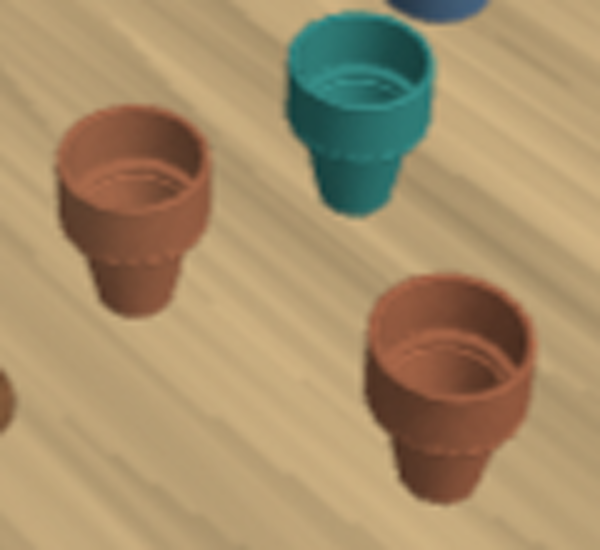

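View pics/c4.png

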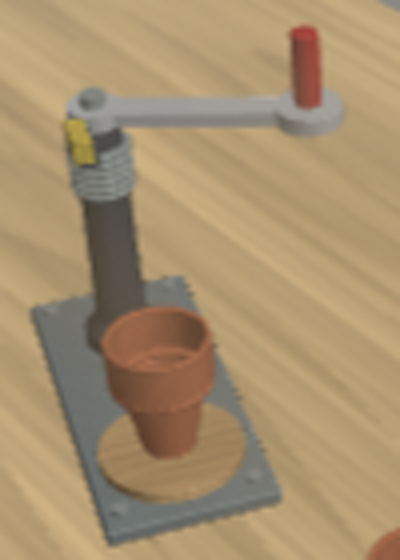

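```bash
cat >> h.py <<'E'
def ray(f,u,v,fish=False):
    o=f['cam_to_world'][:3,3]; p=px(f,u,v,d=1000.,fish=fish); w=p-o; return o,w/np.linalg.norm(w)
def tri(rays):
    A=0;b=0
    for o,w in rays:
        P=np.eye(3)-np.outer(w,w);A=A+P;b=b+P@o
    x=np.linalg.solve(A,b); return x,[np.linalg.norm((np.eye(3)-np.outer(w,w))@(x-o)) for o,w in rays]
E
python3 - <<'E'
from h import *
from scipy.optimize import least_squares
s=load('scene0');d=load('side0')
P={'pot1':((222.8,213.4),(365.2,337.4)),'pot2':((295.2,219.9),(301.8,301.6)),'base':((406.7,234.5),(234.5,245.5)),'handletop':((425,230.5),(271.25,168)),'pivcap':((479.3,223.3),(218.3,183.8))}
R={}
for k,(a,b) in P.items():
    x,e=tri([ray(s,*a),ray(d,*b)]);R[k]=x;print(k,x.round(1),np.round(e,1))
# depth-cloud refine
for k in ('pot1','pot2','base'):
    for nm,f in (('scene',s),('side',d)):
        vv,uu=np.mgrid[0:480,0:640]; dep=f['d']; fl=240/np.tan(np.radians(float(f['vfov']))/2)
        c=np.stack([(uu-f['cx'])/fl*dep,(vv-f['cy'])/fl*dep,dep],-1)
        T=f['cam_to_world'];w=c@T[:3,:3].T+T[:3,3]
        zt=R[k][2]
        m=(np.hypot(w[...,0]-R[k][0],w[...,1]-R[k][1])<42)&(w[...,2]>zt-30)&(w[...,2]<zt+8)&(dep>0)
        col=f['p'].astype(int); m&=(col[...,0]>col[...,2]*1.25)
        q=w[m]; 
        rim=np.percentile(q[:,2],98)
        # outer collar
        r0=lambda p:np.hypot(q[:,0]-p[0],q[:,1]-p[1])
        out=least_squares(lambda p:np.minimum(abs(r0(p)-33),abs(r0(p)-29)),R[k][:2],loss='soft_l1',f_scale=1)
        print(k,nm,len(q),'top',rim.round(1),out.x.round(1))
E
```

```text
pot1 [ 528.7 -261.6   79.3] [2.2 2.2]
pot2 [ 500.  -105.4   79.5] [2.1 2.1]
base [490.5 132.8  97.4] [1.5 1.5]
handletop [637.  168.6 241.4] [2.5 2.5]
pivcap [535.9 257.9 198.1] [2.8 2.8]
pot1 scene 762 top 84.6 [ 529.8 -259.7]
pot1 side 882 top 82.6 [ 529.9 -263.6]
pot2 scene 767 top 85.1 [ 500.2 -103.9]
pot2 side 752 top 82.9 [ 500.2 -107.7]
base scene 671 top 104.6 [493.7 136.2]
base side 619 top 102.4 [490.5 131.3]
```

```bash
python3 - <<'E'
from h import *
s=load('scene0');d=load('side0')
# turquoise: c1 (430,380)/6 ; c3 (361,62)/5
print(tri([ray(s,195+430/6,190+380/6),ray(d,275+361/5,270+62/5)]))
for n,(u,v) in {'rib L':(312,220),'rib R end':(340,224),'jar cap':(280,315)}.items(): print(n,px(s,u,v).round(0))
print('rib side', px(d,245,330).round(0),px(d,276,352).round(0),'jar',px(d,363,245).round(0),'basin',px(d,420,285).round(0))
E
```

```text
(array([ 614.66252282, -125.64826349,   79.56480487]), [np.float64(2.1155279304901704), np.float64(2.1155279304902126)])
rib L [412. -93.  13.]
rib R end [394. -29.   3.]
jar cap [749. -45.  76.]
rib side [397. -36.   8.] [ 412. -128.    6.] jar [746. -51.  75.] basin [ 786. -204.   23.]
```

```bash
cat >> h.py <<'E'
from scipy.spatial.transform import Rotation as Ro
def shift(cmd,tgt,R=None):
    if R is None: R=Ro.from_euler('xyz',readout.sense()['tcp_rot']).as_matrix()
    return (R.T@(np.array(tgt,float)-np.array(cmd,float))/10).round(2)
E
python3 - <<'E'
from h import *
print(shift([192.3,594.7,231.3],[500,-106,250]))
E
```

```text
[-50.84 -57.2   -1.81]
```

Request:
play_rows(rows=[[0,[0,0,-4],[0,0,0]],[0,[-50.8,-57.2,-2.0],[0,0,0]],[0,[-50.8,-57.2,-2.0],[0,0,0]],[0,[-50.8,-57.2,-2.0],[0,0,0]],[0,[-50.8,-57.2,-2.0],[0,0,0]],[0,[-50.8,-57.2,-2.0],[0,0,0]],[0,[-50.8,-57.2,-2.0],[0,0,0]],[0,[-50.8,-57.2,-2.0],[0,0,0]],[0,[-50.8,-57.2,-2.0],[0,0,0]],[0,[-50.8,-57.2,-2.0],[0,0,0]],[0,[-50.8,-57.2,-2.0],[0,0,0]],[0,[-50.8,-57.2,-2.0],[0,0,0]]])

```text
clock: 1.15
eef_pos: [376.6, 173.2, 259.4]
tcp_rot: [3.141, 0.0, 2.829]
contact_force: [1.0, 0.6, -0.5]
opening: 1.001
```

Request:
play_rows(rows=[[0,[0,0,0],[0,0,0]],[0,[0,0,0],[0,0,0]],[0,[0,0,0],[0,0,0]]])

```text
clock: 1.4
eef_pos: [376.3, 175.1, 259.3]
tcp_rot: [3.141, -0.0, 2.827]
contact_force: [-0.6, 0.2, -0.4]
opening: 1.001
```

```bash
python3 - <<'E'
from h import *
p=readout.sense()['eef_pos'];print(p)
print(shift(p,[500,-106,200]))
E
```

```text
[376.31794365 175.11487347 259.26900234]
[-20.46 -22.91   5.91]
```

Request:
play_rows(rows=[[0,[-20.5,-22.9,5.9],[0,0,0]],[0,[-20.5,-22.9,5.9],[0,0,0]],[0,[-20.5,-22.9,5.9],[0,0,0]],[0,[-20.5,-22.9,5.9],[0,0,0]],[0,[-20.5,-22.9,5.9],[0,0,0]],[0,[-20.5,-22.9,5.9],[0,0,0]],[0,[-20.5,-22.9,5.9],[0,0,0]],[0,[-20.5,-22.9,5.9],[0,0,0]],[0,[-20.5,-22.9,5.9],[0,0,0]],[0,[-20.5,-22.9,5.9],[0,0,0]],[0,[-20.5,-22.9,5.9],[0,0,0]]])

```text
clock: 2.32
eef_pos: [500.9, -104.0, 200.1]
tcp_rot: [3.141, -0.001, 2.831]
contact_force: [-0.6, -0.1, 0.1]
opening: 1.0
```

```bash
python3 - <<'E'
from h import *
s=readout.sense();print(s['clock'],s['eef_pos'],s['tcp_rot'])
snap('wrist','w1')
E
```

```text
2.3167 [ 500.91959237 -104.03801998  200.06225964] [ 3.14127850e+00 -9.97031616e-04  2.83068478e+00]
```

View pics/w1.png

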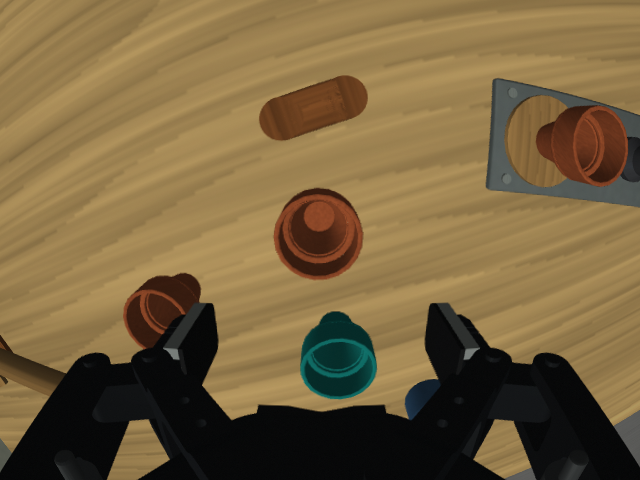

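The wrist view shows pot2's rim circle centred near (319,234). Pot1 is at (163,313), the base pot rim at (596,146), and turquoise at (338,368). I'll work out their positions.

```bash
python3 - <<'E'
from h import *
f=load('w1')
im=f['p'][180:290,265:375,::-1]; cv2.imwrite('pics/w1c.png',cv2.resize(im,None,fx=5,fy=5,interpolation=cv2.INTER_CUBIC))
print(f['cam_to_world'].round(2))
for n,a,z in(('pot2',(318.7,234),82),('pot1',(163,313),82),('base',(596,146),102)): print(n,px(f,*a,z=z,fish=True).round(1))
# triangulate with scene
s=load('scene0');d=load('side0')
print(tri([ray(s,295.2,219.9),ray(d,301.8,301.6),ray(f,318.7,234,True)]))
# project model circle
def proj(X):
    T=np.linalg.inv(f['cam_to_world']);c=T[:3,:3]@X+T[:3,3];fl=240/np.tan(np.radians(float(f['vfov']))/2)
    t=np.arctan2(np.hypot(c[0],c[1]),c[2]);ph=np.arctan2(c[1],c[0]);return float(f['cx'])+fl*t*np.cos(ph),float(f['cy'])+fl*t*np.sin(ph)
o=np.array([500.1,-105.7,82])
print([tuple(np.round(proj(o+33*np.array([np.cos(a),np.sin(a),0])),1)) for a in np.arange(0,6.28,np.pi/4)])
E
```

```text
[[ 3.0000e-01  9.1000e-01  2.7000e-01  4.3368e+02]
 [ 9.5000e-01 -2.9000e-01 -9.0000e-02 -8.1770e+01]
 [ 0.0000e+00  2.8000e-01 -9.6000e-01  3.4224e+02]
 [ 0.0000e+00  0.0000e+00  0.0000e+00  1.0000e+00]]
pot2 [ 499.2 -104.4   82. ]
pot1 [ 524.  -249.4   82. ]
base [490.7 125.6 102. ]
(array([ 499.95836654, -105.12300698,   79.37278777]), [np.float64(1.9498529981553316), np.float64(2.368236021471203), np.float64(0.5113352070028745)])
[(np.float64(330.9), np.float64(276.1)), (np.float64(357.1), np.float64(255.5)), (np.float64(361.0), np.float64(222.3)), (np.float64(338.7), np.float64(195.8)), (np.float64(303.1), np.float64(192.8)), (np.float64(276.5), np.float64(215.5)), (np.float64(274.8), np.float64(248.9)), (np.float64(297.4), np.float64(273.5))]
```

View pics/w1c.png

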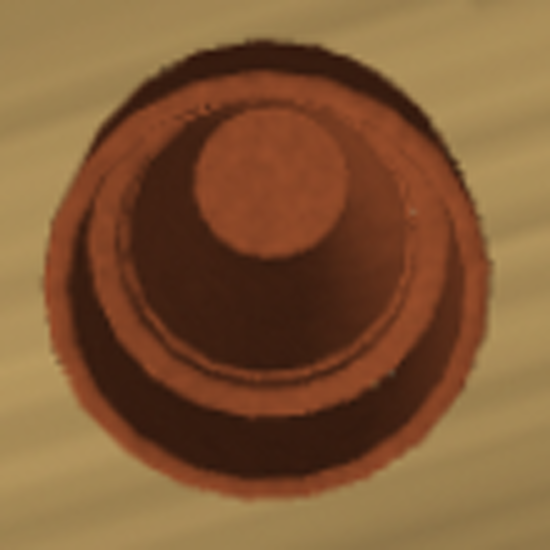

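```bash
python3 - <<'E'
from h import *
p=readout.sense()['eef_pos'];print(p,readout.sense()['clock'])
print(shift(p,[501,-105.3,48]), px(load('w1'),318.4,236.6,z=82,fish=True))
E
```

```text
[ 500.86142618 -103.96253329  200.27765033] 2.3667
[-0.06 -0.13 15.23] [ 500.94380621 -105.20393375   82.        ]
```

Request:
play_rows(rows=[[0,[0,-0.1,4],[0,0,0]],[0,[0,-0.1,8],[0,0,0]],[0,[0,-0.1,10.5],[0,0,0]],[0,[0,-0.1,12.5],[0,0,0]],[0,[0,-0.1,14.2],[0,0,0]],[0,[0,-0.1,15.2],[0,0,0]],[0,[0,-0.1,15.2],[0,0,0]],[0,[0,-0.1,15.2],[0,0,0]]])

```text
clock: 3.03
eef_pos: [500.8, -106.0, 48.7]
tcp_rot: [3.142, -0.0, 2.83]
contact_force: [0.1, -0.6, -0.6]
opening: 1.003
```

```bash
python3 - <<'E'
from h import *
s=readout.sense();print(s['eef_pos'],s['contact_force'])
p,d,c=snap('side','s1'); cv2.imwrite('pics/s1c.png',cv2.resize(p[200:350,220:400,::-1],None,fx=4,fy=4,interpolation=cv2.INTER_CUBIC))
E
```

```text
[ 500.75930619 -105.98217276   48.6592836 ] [ 0.05096754 -0.5767627  -0.64764721]
```

View pics/s1c.png

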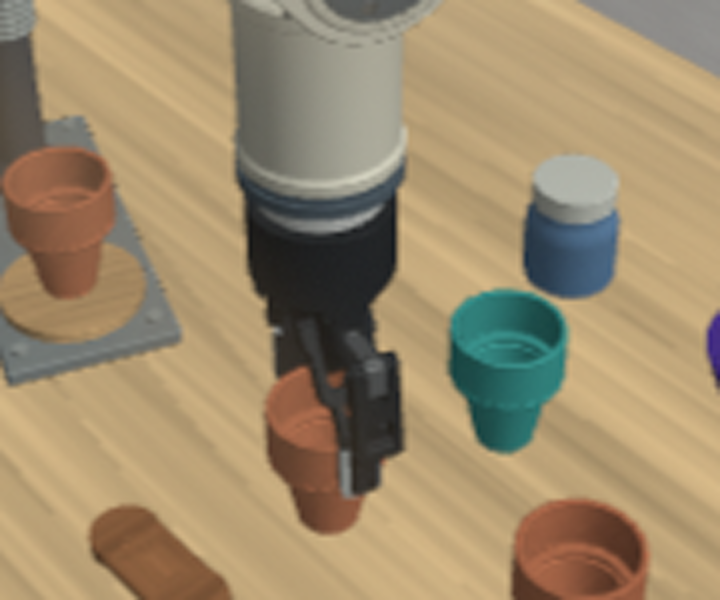

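```bash
python3 - <<'E'
from h import *
f=load('s1')
for a in ((348,485),(355,492),(370,485),(375,440),(390,360)): print(a,px(f,220+a[0]/4,200+a[1]/4).round(1))
E
```

```text
(348, 485) [ 476.7 -152.3   72.3]
(355, 492) [ 476.6 -157.9   71.8]
(370, 485) [ 484.4 -160.5   73.5]
(375, 440) [ 479.  -170.5  116.6]
(390, 360) [ 487.2 -172.   165.6]
```

Request:
play_rows(rows=[[0,[0,0,0.4],[0,0,0]],[120,[0,0,0.4],[0,0,0]],[120,[0,0,0.4],[0,0,0]],[120,[0,0,0.4],[0,0,0]],[120,[0,0,0.4],[0,0,0]],[120,[0,0,0.4],[0,0,0]],[120,[0,0,0.4],[0,0,0]],[120,[0,0,0.4],[0,0,0]]], squeeze=40)

```text
clock: 3.75
eef_pos: [501.3, -106.9, 45.3]
tcp_rot: [3.141, 0.001, 2.828]
contact_force: [-1.2, 1.8, 6.7]
opening: 0.77
```

```bash
python3 - <<'E'
from h import *
s=readout.sense();print(s['eef_pos'],s['contact_force'],s['opening'])
p,d,c=snap('side','s2'); cv2.imwrite('pics/s2c.png',cv2.resize(p[260:350,260:350,::-1],None,fx=6,fy=6,interpolation=cv2.INTER_CUBIC))
E
```

```text
[ 501.25746729 -106.88709662   45.3106624 ] [-1.15794358  1.79473845  6.71369258] 0.770425696996707
```

View pics/s2c.png

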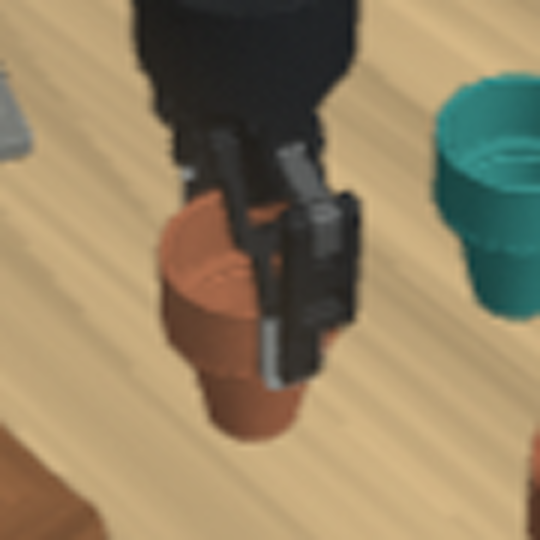

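```bash
python3 - <<'E'
from h import *
f=load('s2')
T=np.linalg.inv(f['cam_to_world']);fl=240/np.tan(np.radians(float(f['vfov']))/2)
for off in (-11,0,11):
  for z in (48,57,62,70):
    X=np.array([501-.31*33-.95*off,-106-.95*33+.31*off,z]);c=T[:3,:3]@X+T[:3,3];u,v=c[0]/c[2]*fl+f['cx'],c[1]/c[2]*fl+f['cy'];print(off,z,round((u-260)*6),round((v-260)*6))
E
```

```text
-11 48 314 364
-11 57 314 346
-11 62 314 336
-11 70 314 319
0 48 285 373
0 57 285 355
0 62 285 345
0 70 285 328
11 48 256 382
11 57 256 364
11 62 256 354
11 70 255 338
```

The fingertips sit at about z 46, roughly level with the collar's bottom edge, so the grip is too low. I'll re-grip 12 mm higher.

Request:
play_rows(rows=[[0,[0,0,0],[0,0,0]],[0,[0,0,0],[0,0,0]],[0,[0,0,0],[0,0,0]],[0,[0,0,-0.7],[0,0,0]],[0,[0,0,-1.3],[0,0,0]],[120,[0,0,-1.3],[0,0,0]],[120,[0,0,-1.3],[0,0,0]],[120,[0,0,-1.3],[0,0,0]],[120,[0,0,-1.3],[0,0,0]],[120,[0,0,-1.3],[0,0,0]],[120,[0,0,-1.3],[0,0,0]]], squeeze=40)

```text
clock: 4.72
eef_pos: [501.7, -107.1, 58.6]
tcp_rot: [3.141, 0.002, 2.829]
contact_force: [-2.2, 0.0, 15.5]
opening: 0.772
```

```bash
python3 - <<'E'
from h import *
s=readout.sense();print(s['eef_pos'],s['contact_force'],s['opening'])
p,d,c=snap('side','s3'); cv2.imwrite('pics/s3c.png',cv2.resize(p[260:350,260:350,::-1],None,fx=6,fy=6,interpolation=cv2.INTER_CUBIC))
snap('wrist','w3')
E
```

```text
[ 501.68014351 -107.0905189    58.60395792] [-2.15003791e+00  1.17520313e-02  1.54926578e+01] 0.7717954785617415
```

View pics/s3c.png

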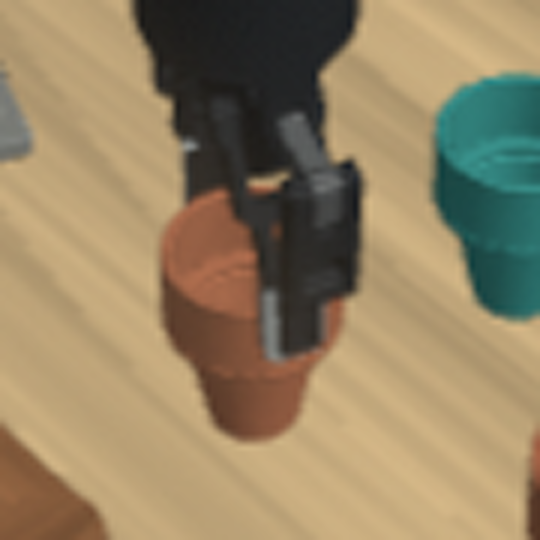

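View pics/w3.png

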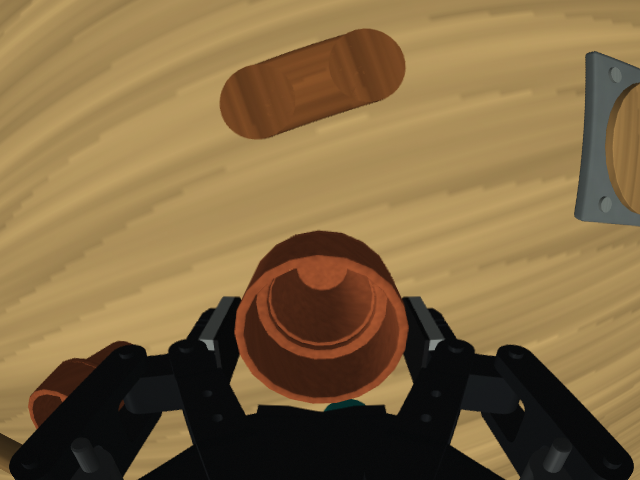

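```bash
python3 - <<'E'
from h import *
f=load('w3')
print(px(f,321.5,327,z=82,fish=True), px(f,236,322,z=82,fish=True),px(f,408,322,z=82,fish=True),px(f,321,403,z=82,fish=True),px(f,321,254,z=82,fish=True))
p=readout.sense()['eef_pos'];print(p,shift(p,[490,40,195]))
E
```

```text
[ 497.82326396 -104.81181097   82.        ] [ 486.75417192 -134.29357922   82.        ] [506.16265876 -74.02971474  82.        ] [ 532.71555018 -116.22383055   82.        ] [471.14615338 -96.42381353  82.        ]
[ 501.72294495 -107.0858986    58.63034703] [  5.61  13.64 -13.65]
```

Request:
play_rows(rows=[[120,[0,0,-2],[0,0,0]],[120,[0,0,-5],[0,0,0]],[120,[0,0,-9],[0,0,0]],[120,[0,0,-13.6],[0,0,0]],[120,[5.6,13.6,-13.6],[0,0,0]],[120,[5.6,13.6,-13.6],[0,0,0]],[120,[5.6,13.6,-13.6],[0,0,0]],[120,[5.6,13.6,-13.6],[0,0,0]],[120,[5.6,13.6,-13.6],[0,0,0]],[120,[5.6,13.6,-13.6],[0,0,0]],[120,[5.6,13.6,-13.6],[0,0,0]]])

```text
clock: 5.73
eef_pos: [489.0, 39.5, 193.1]
tcp_rot: [-3.141, -0.0, 2.83]
contact_force: [0.0, -1.3, -1.0]
opening: 0.765
```

```bash
python3 - <<'E'
from h import *
s=readout.sense();print(s['eef_pos'],s['contact_force'],s['opening'])
snap('wrist','w4');snap('side','s4')
E
```

```text
[489.04173005  39.50710046 193.09326816] [ 0.01839457 -1.25079026 -1.04733629] 0.7647492499059205
```

View pics/w4.png

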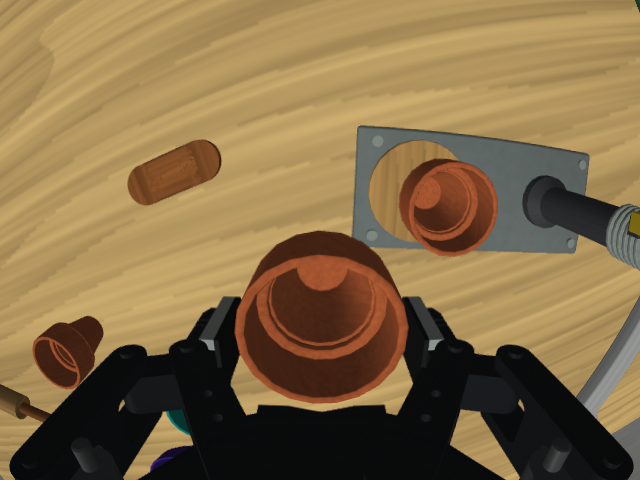

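View pics/s4.png

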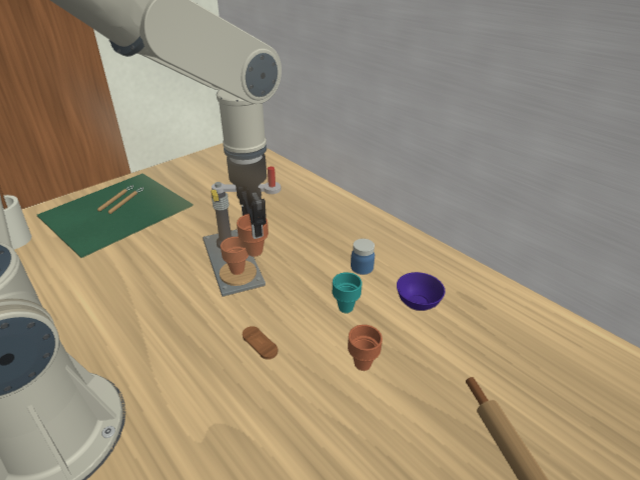

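The pot is held (wrist view, rim around (321,328)), and the base pot's rim is near (453,205). I'll enlarge that and fit it.

```bash
cat >> h.py <<'E'
def projf(f,X):
    T=np.linalg.inv(f['cam_to_world']);c=(np.atleast_2d(X)@T[:3,:3].T)+T[:3,3];fl=240/np.tan(np.radians(float(f['vfov']))/2)
    t=np.arctan2(np.hypot(c[:,0],c[:,1]),c[:,2]);ph=np.arctan2(c[:,1],c[:,0]);return np.stack([float(f['cx'])+fl*t*np.cos(ph),float(f['cy'])+fl*t*np.sin(ph)],1)
def circ(x,y,z,r=33,n=72):
    a=np.linspace(0,2*np.pi,n);return np.stack([x+r*np.cos(a),y+r*np.sin(a),0*a+z],1)
def overlay(fn,x0,y0,x1,y1,s,circs,out):
    f=load(fn);im=cv2.resize(f['p'][y0:y1,x0:x1,::-1],None,fx=s,fy=s,interpolation=cv2.INTER_CUBIC)
    for c,col in circs:
        q=((projf(f,c)-[x0,y0]+.5)*s).round().astype(int);cv2.polylines(im,[q.reshape(-1,1,2)],True,col,1)
    cv2.imwrite('pics/'+out+'.png',im)
E
python3 - <<'E'
from h import *
overlay('w4',385,145,515,265,5,[(circ(490.5,133,102),(0,255,0)),(circ(490.5,133,102,29),(255,255,0))],'w4c')
E
```

```text
(no output)
```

View pics/w4c.png

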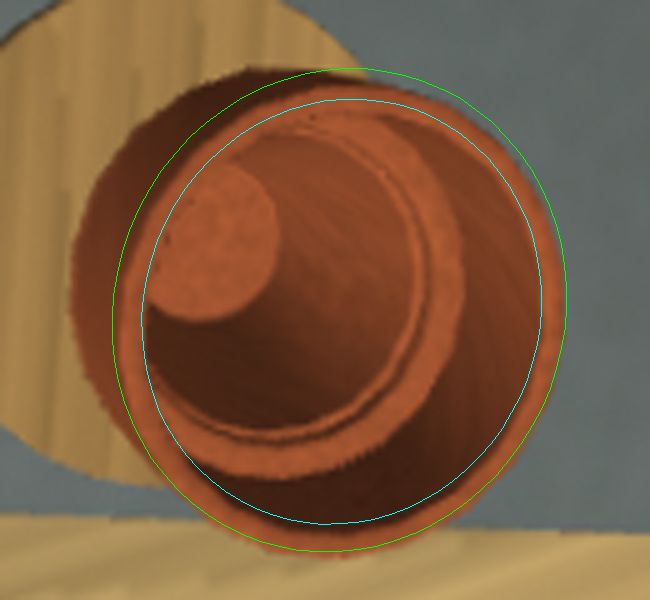

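```bash
python3 - <<'E'
from h import *
from scipy.optimize import least_squares
f=load('w4')
P=np.array([(350,84),(335,555),(118,330),(563,300),(470,117),(522,445),(180,480)])/5+[385,145]-.5
def res(p,zf=None):
    c=projf(f,circ(p[0],p[1],p[2] if zf is None else zf,n=360));return [np.min(np.hypot(*(c-q).T)) for q in P]
o=least_squares(res,[491,133,101]);print(o.x,o.fun.round(2))
o=least_squares(lambda p:res(p,101),[491,133]);print(o.x,o.fun.round(2))
# held pot rim rel. to TCP
P=np.array([(236,322),(408,322),(321,403),(321,254)])
o=least_squares(res,[489,40,216]);print(o.x,o.fun.round(2))
E
```

```text
[493.47599142 135.10951043  95.9643338 ] [0.32 0.5  0.81 0.34 0.24 0.09 0.9 ]
[491.98264552 133.59595156] [1.33 0.58 0.2  1.15 0.92 0.82 1.91]
[490.94740402  40.00853875 213.59385636] [0.49 0.47 0.34 0.35]
```

```bash
python3 - <<'E'
from h import *
p=readout.sense()['eef_pos'];print(p,shift(p,[491,133,180]))
E
```

```text
[489.19123285  38.91407622 193.08787576] [2.73 9.01 1.31]
```

Request:
play_rows(rows=[[120,[0.8,2.7,0],[0,0,0]],[120,[1.6,5.4,0],[0,0,0]],[120,[2.3,7.6,0.5],[0,0,0]],[120,[2.7,9.0,1.3],[0,0,0]],[120,[2.7,9.0,1.3],[0,0,0]],[120,[2.7,9.0,1.3],[0,0,0]],[120,[2.7,9.0,1.3],[0,0,0]]])

```text
clock: 6.42
eef_pos: [491.3, 132.7, 180.3]
tcp_rot: [-3.141, -0.0, 2.828]
contact_force: [0.3, -0.7, -1.0]
opening: 0.761
```

```bash
python3 - <<'E'
from h import *
s=readout.sense();print(s['eef_pos'],s['contact_force'],s['opening'])
a=snap('scene','n5')[0];b=snap('side','s5')[0]
cv2.imwrite('pics/n5c.png',cv2.resize(a[170:300,350:480,::-1],None,fx=4,fy=4,interpolation=cv2.INTER_CUBIC))
cv2.imwrite('pics/s5c.png',cv2.resize(b[170:300,180:310,::-1],None,fx=4,fy=4,interpolation=cv2.INTER_CUBIC))
E
```

```text
[491.33287645 132.65300668 180.274839  ] [ 0.32601791 -0.6847343  -0.97304176] 0.7612280056525713
```

View pics/n5c.png

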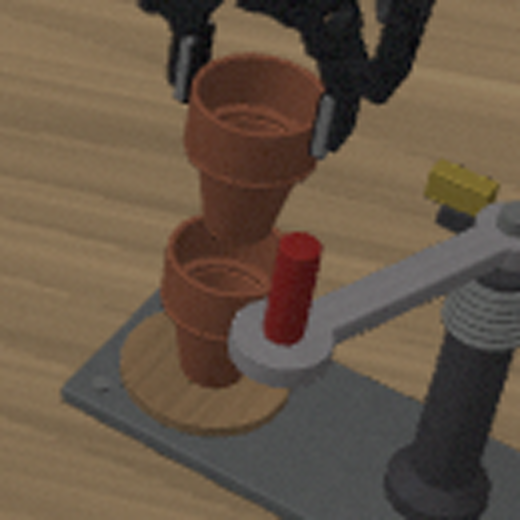

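View pics/s5c.png

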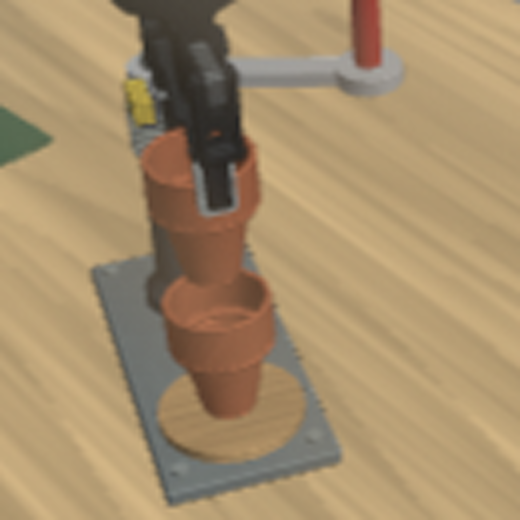

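```bash
cat >> h.py <<'E'
def projp(f,X):
    T=np.linalg.inv(f['cam_to_world']);c=(np.atleast_2d(X)@T[:3,:3].T)+T[:3,3];fl=240/np.tan(np.radians(float(f['vfov']))/2)
    return np.stack([c[:,0]/c[:,2]*fl+f['cx'],c[:,1]/c[:,2]*fl+f['cy']],1)
def potov(fn,box,s,pots,out,rows=None):
    x0,y0,x1,y1=box;f=load(fn);im=cv2.resize(f['p'][y0:y1,x0:x1,::-1],None,fx=s,fy=s,interpolation=cv2.INTER_CUBIC)
    for (x,y,z),col in pots:
        for h,rr in ((82,33),(48,33),(0,17)):
            q=((projp(f,circ(x,y,z+h,rr))-[x0,y0]+.5)*s).round().astype(int);cv2.polylines(im,[q.reshape(-1,1,2)],True,col,1)
    cv2.imwrite('pics/'+out+'.png',im)
E
python3 - <<'E'
from h import *
P=[((491.5,133,20),(0,255,0)),((492,133,121.5),(255,255,0))]
potov('n5',(350,170,480,300),5,P,'o1');potov('s5',(180,170,310,300),5,P,'o2')
E
```

```text
(no output)
```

View pics/o1.png

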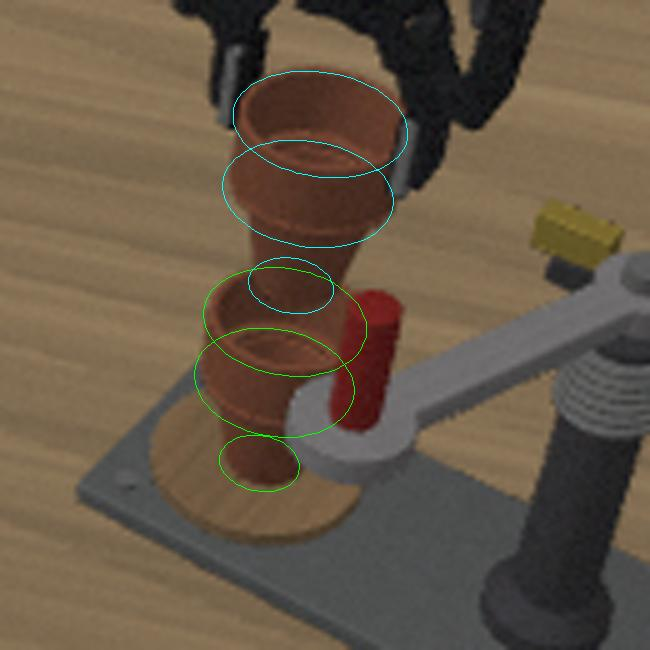

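View pics/o2.png

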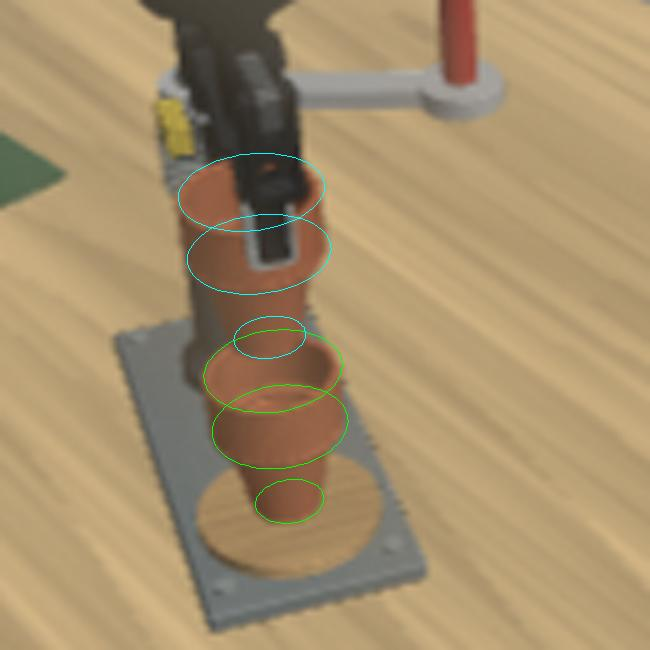

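Model overlays for the held pot and the base pot show the same offset in both views, so they are aligned within about 1 mm. Lowering.

Request:
play_rows(rows=[[120,[0,0,1.5],[0,0,0]],[120,[0,0,3],[0,0,0]],[120,[0,0,4],[0,0,0]],[120,[0,0,4.7],[0,0,0]],[120,[0,0,5.3],[0,0,0]],[120,[0,0,5.8],[0,0,0]],[120,[0,0,6.1],[0,0,0]],[120,[0,0,6.1],[0,0,0]]])

```text
clock: 7.18
eef_pos: [491.1, 133.7, 118.9]
tcp_rot: [-3.141, -0.0, 2.829]
contact_force: [0.2, -0.5, -1.5]
opening: 0.767
```

Request:
play_rows(rows=[[120,[0,0,0.2],[0,0,0]],[120,[0,0,0.4],[0,0,0]],[120,[0,0,0.5],[0,0,0]],[120,[0,0,0.6],[0,0,0]],[120,[0,0,0.6],[0,0,0]]])

```text
clock: 7.6
eef_pos: [491.2, 133.8, 113.2]
tcp_rot: [-3.142, -0.0, 2.829]
contact_force: [0.2, 0.5, -2.2]
opening: 0.763
```

Request:
play_rows(rows=[[120,[0,0,0.1],[0,0,0]],[120,[0,0,0.2],[0,0,0]],[120,[0,0,0.2],[0,0,0]]])

```text
clock: 7.85
eef_pos: [492.1, 133.6, 112.7]
tcp_rot: [3.141, 0.002, 2.829]
contact_force: [-3.1, -2.7, 14.3]
opening: 0.764
```

Contact came at 14 N, at the expected height of 112.7. Releasing.

Request:
play_rows(rows=[[60,[0,0,0],[0,0,0]],[20,[0,0,0],[0,0,0]],[0,[0,0,0],[0,0,0]],[0,[0,0,0],[0,0,0]],[0,[0,0,-1],[0,0,0]],[0,[0,0,-3],[0,0,0]],[0,[0,0,-6],[0,0,0]],[0,[0,0,-10],[0,0,0]],[0,[0,0,-13],[0,0,0]],[0,[0,0,-13],[0,0,0]]])

```text
clock: 8.68
eef_pos: [494.5, 134.7, 248.1]
tcp_rot: [3.136, 0.008, 2.829]
contact_force: [1.8, 0.1, 0.4]
opening: 0.994
```

```bash
python3 - <<'E'
from h import *
s=readout.sense();print(s['eef_pos'],s['contact_force'],s['opening'])
snap('wrist','w6')
P=[((491.5,133,20),(0,255,0)),((491.5,133,54),(255,255,0))]
snap('scene','n6');snap('side','s6')
potov('n6',(350,170,480,300),5,P,'o1');potov('s6',(180,170,310,300),5,P,'o2')
print(shift(s['eef_pos'],[529,-255,230]))
E
```

```text
[494.47109095 134.66412462 248.10319737] [1.82810087 0.05329346 0.37531784] 0.9942177386505157
[-15.27 -36.01   1.81]
```

View pics/o1.png

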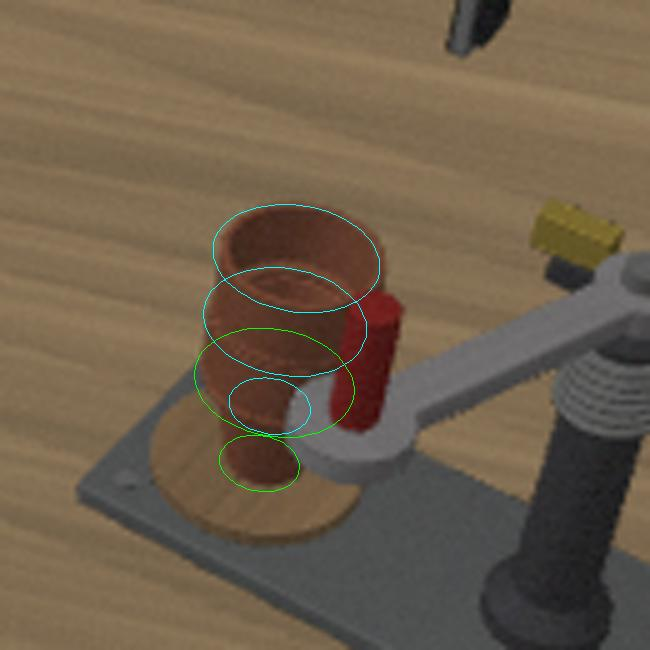

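View pics/o2.png

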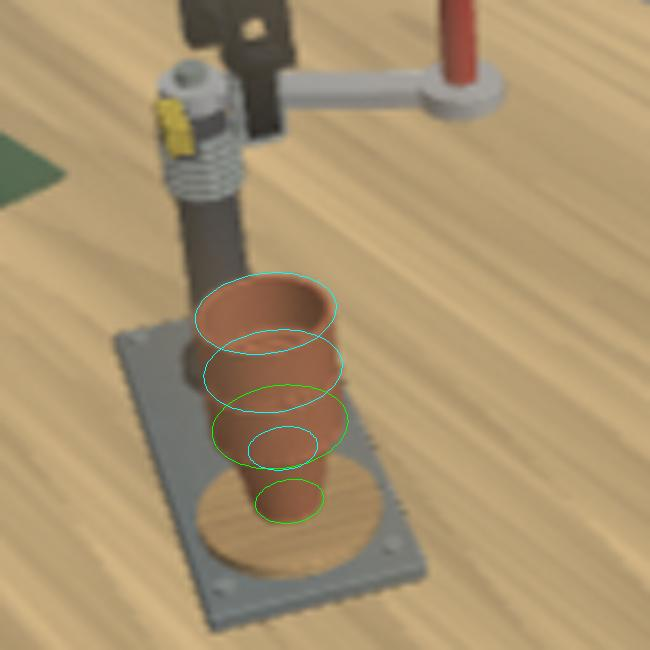

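View pics/w6.png

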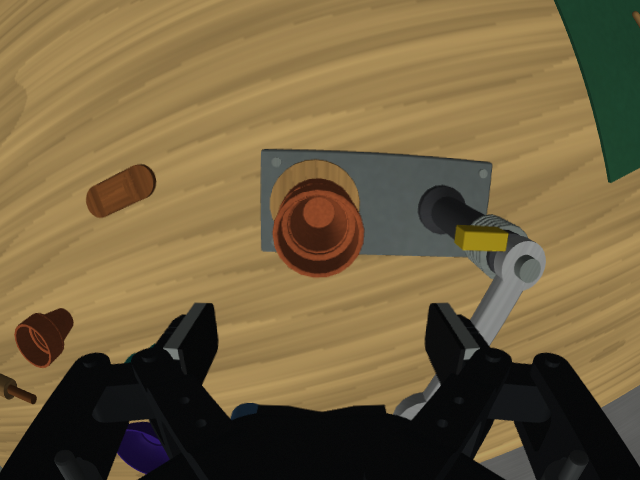

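The first pot is seated and level: the overlays match a 34 mm step in both views. Now to pot1.

Request:
play_rows(rows=[[0,[-15.5,-36.6,4.5],[0,0,0]],[0,[-15.5,-36.6,4.5],[0,0,0]],[0,[-15.5,-36.6,4.5],[0,0,0]],[0,[-15.5,-36.6,4.5],[0,0,0]],[0,[-15.5,-36.6,4.5],[0,0,0]],[0,[-15.5,-36.6,4.5],[0,0,0]],[0,[-15.5,-36.6,4.5],[0,0,0]],[0,[-15.5,-36.6,4.5],[0,0,0]],[0,[-15.5,-36.6,4.5],[0,0,0]],[0,[-15.5,-36.6,4.5],[0,0,0]],[0,[-15.5,-36.6,4.5],[0,0,0]],[0,[-15.5,-36.6,4.5],[0,0,0]]])

```text
clock: 9.83
eef_pos: [524.7, -262.9, 194.1]
tcp_rot: [3.141, -0.004, 2.826]
contact_force: [-0.2, 0.4, 0.1]
opening: 0.998
```

```bash
python3 - <<'E'
from h import *
s=readout.sense();print(s['eef_pos'],s['qvel'].round(3))
snap('wrist','w7')
s=readout.sense();print(s['eef_pos'])
overlay('w7',255,170,385,300,5,[(circ(529.5,-261.6,82),(0,255,0))],'w7c')
E
```

```text
[ 524.74597701 -262.86972429  194.12544493] [ 0.038 -0.024  0.018  0.01   0.006  0.011]
[ 524.90727056 -261.76705892  194.5643374 ]
```

View pics/w7c.png

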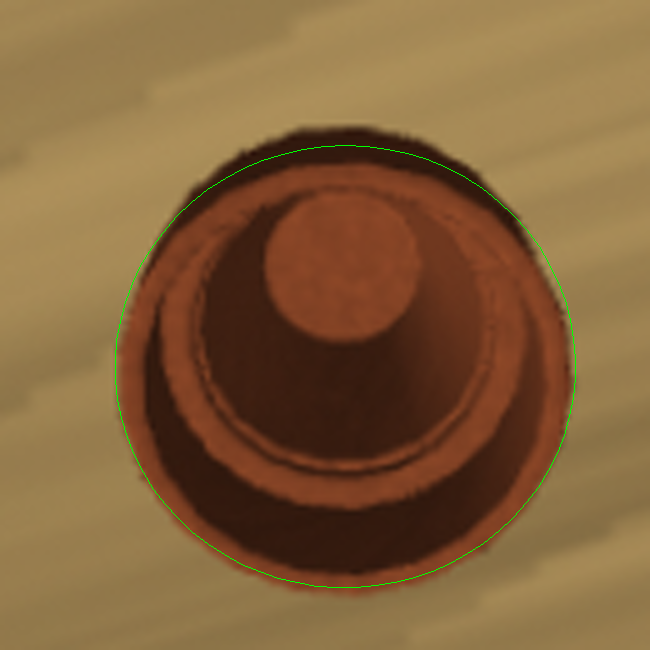

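View pics/w7.png

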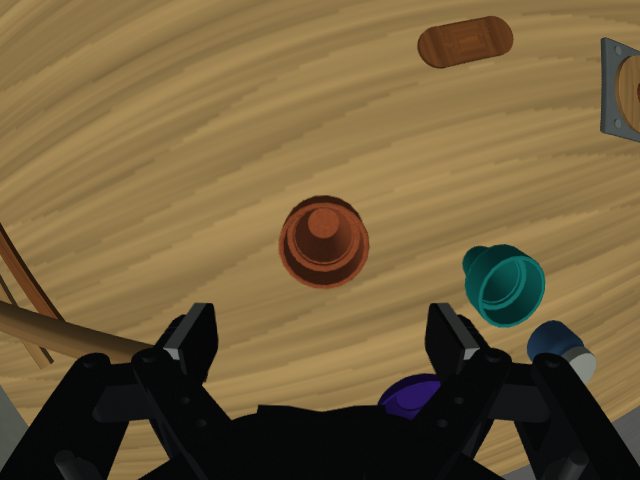

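```bash
python3 - <<'E'
from h import *
s=readout.sense()
print(shift(s['eef_pos'],[531,-262.1,58.5]))
E
```

```text
[-0.64  0.14 13.6 ]
```

Request:
play_rows(rows=[[0,[-0.3,0.1,4],[0,0,0]],[0,[-0.6,0.1,7.5],[0,0,0]],[0,[-0.6,0.1,10],[0,0,0]],[0,[-0.6,0.1,12],[0,0,0]],[0,[-0.6,0.1,13.2],[0,0,0]],[0,[-0.6,0.1,13.6],[0,0,0]],[0,[-0.6,0.1,13.6],[0,0,0]],[0,[-0.6,0.1,13.6],[0,0,0]]])

```text
clock: 10.55
eef_pos: [532.7, -262.8, 61.2]
tcp_rot: [-3.141, 0.001, 2.829]
contact_force: [-0.0, 0.3, 0.9]
opening: 1.002
```

Request:
play_rows(rows=[[120,[0,0,0],[0,0,0]],[120,[0,0,0],[0,0,0]],[120,[0,0,0],[0,0,0]],[120,[0,0,0],[0,0,0]],[120,[0,0,0],[0,0,0]],[120,[0,0,0],[0,0,0]],[120,[0,0,0],[0,0,0]]], squeeze=40)

```text
clock: 11.13
eef_pos: [533.2, -263.6, 62.4]
tcp_rot: [-3.141, 0.003, 2.828]
contact_force: [-1.3, 1.6, 8.0]
opening: 0.762
```

```bash
python3 - <<'E'
from h import *
s=readout.sense();print(s['eef_pos'],s['contact_force'],s['opening'])
snap('wrist','w8')
print(shift(s['eef_pos'],[492,20,225]))
E
```

```text
[ 533.2490102  -263.55349538   62.35925521] [-1.26121063  1.58753065  7.96128204] 0.762331746586983
[ 12.61  25.7  -16.31]
```

View pics/w8.png

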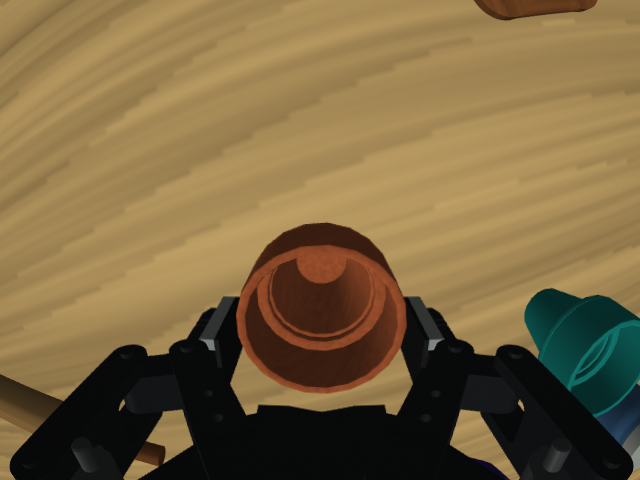

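```bash
python3 - <<'E'
from h import *
from scipy.optimize import least_squares
for fn,P,t in (('w8',[(237.5,312),(406,312),(322,392),(322,244)],(533.25,-263.55,82)),('w3',[(236,322),(408,322),(321,403),(321,254)],(501.7,-107.1,82))):
    f=load(fn);P=np.array(P)
    o=least_squares(lambda p:[np.min(np.hypot(*(projf(f,circ(p[0],p[1],p[2],n=720))-q).T)) for q in P],t);print(o.x-t)
E
```

```text
[-0.30356767  1.16334695 -3.61516366]
[ 1.88580735  0.63401678 -2.76752923]
```

Request:
play_rows(rows=[[120,[0,0,-2],[0,0,0]],[120,[0,0,-5],[0,0,0]],[120,[0,0,-9],[0,0,0]],[120,[0,0,-13],[0,0,0]],[120,[0,0,-16.3],[0,0,0]],[120,[12.6,25.7,-16.3],[0,0,0]],[120,[12.6,25.7,-16.3],[0,0,0]],[120,[12.6,25.7,-16.3],[0,0,0]],[120,[12.6,25.7,-16.3],[0,0,0]],[120,[12.6,25.7,-16.3],[0,0,0]],[120,[12.6,25.7,-16.3],[0,0,0]],[120,[12.6,25.7,-16.3],[0,0,0]]])

```text
clock: 12.18
eef_pos: [490.5, 22.4, 224.2]
tcp_rot: [3.141, 0.001, 2.829]
contact_force: [-0.1, 0.8, -2.0]
opening: 0.763
```

Request:
play_rows(rows=[[120,[0,0,0],[0,0,0]],[120,[0,0,0],[0,0,0]],[120,[0,0,0],[0,0,0]]])

```text
clock: 12.43
eef_pos: [491.5, 20.1, 223.9]
tcp_rot: [3.142, 0.001, 2.83]
contact_force: [-0.3, -0.1, -1.4]
opening: 0.759
```

```bash
python3 - <<'E'
from h import *
s=readout.sense();print(s['eef_pos'],s['contact_force'],s['opening'])
print(shift(s['eef_pos'],[493.2,133.3,215]))
snap('wrist','w9')
E
```

```text
[491.49524204  20.12366871 223.94048413] [-0.3053385  -0.0748741  -1.43564184] 0.7591687457830845
[ 3.31 10.82  0.89]
```

View pics/w9.png

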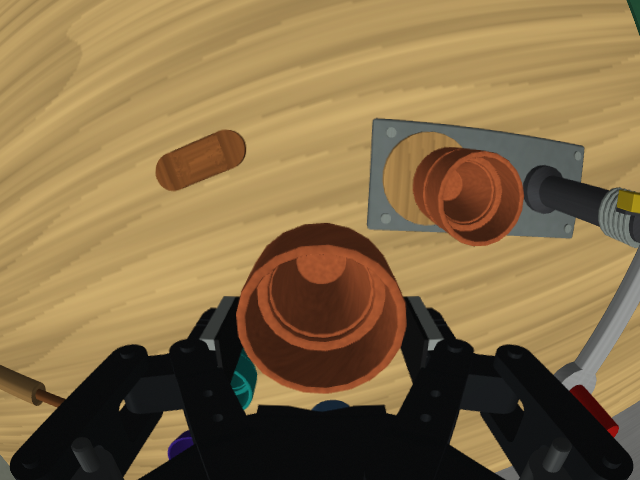

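The held pot is secure (rim around (322,318)) and the stack rim is at (477,195). Moving over the stack.

Request:
play_rows(rows=[[120,[0.8,2.7,0],[0,0,0]],[120,[1.6,5.4,0],[0,0,0]],[120,[2.5,8.2,0],[0,0,0]],[120,[3.1,10,0.4],[0,0,0]],[120,[3.3,10.8,0.9],[0,0,0]],[120,[3.3,10.8,0.9],[0,0,0]],[120,[3.3,10.8,0.9],[0,0,0]],[120,[3.3,10.8,0.9],[0,0,0]]])

```text
clock: 13.15
eef_pos: [493.3, 131.7, 214.2]
tcp_rot: [-3.141, -0.0, 2.828]
contact_force: [0.3, -0.9, -1.7]
opening: 0.761
```

```bash
python3 - <<'E'
from h import *
s=readout.sense();print(s['eef_pos'],s['contact_force'],s['opening'])
t=s['eef_pos']
a=snap('scene','n10')[0];b=snap('side','s10')[0]
P=[((491.5,133,54),(0,255,0)),((492.5,133.5,t[2]-62.4),(255,255,0))]
potov('n10',(350,150,480,280),5,P,'o1');potov('s10',(180,150,310,280),5,P,'o2')
E
```

```text
[493.25264333 131.68142259 214.23153385] [ 0.30714568 -0.86507654 -1.65488772] 0.7605625528832803
```

View pics/o1.png

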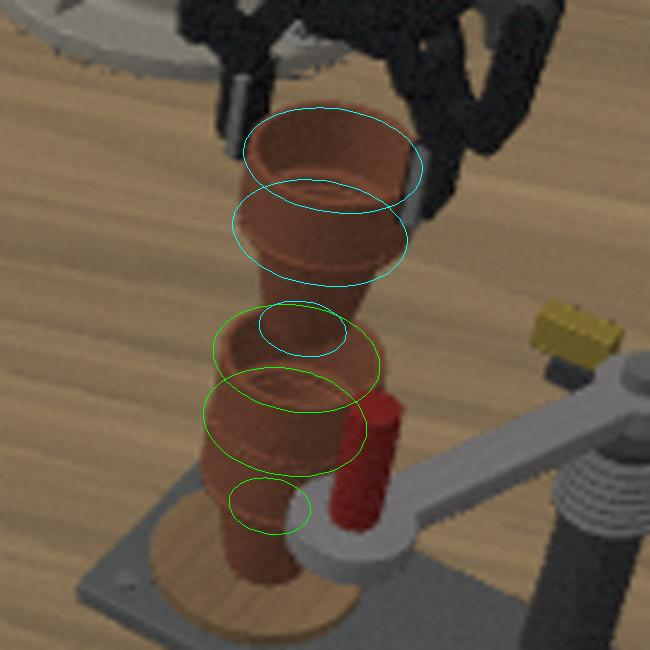

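View pics/o2.png

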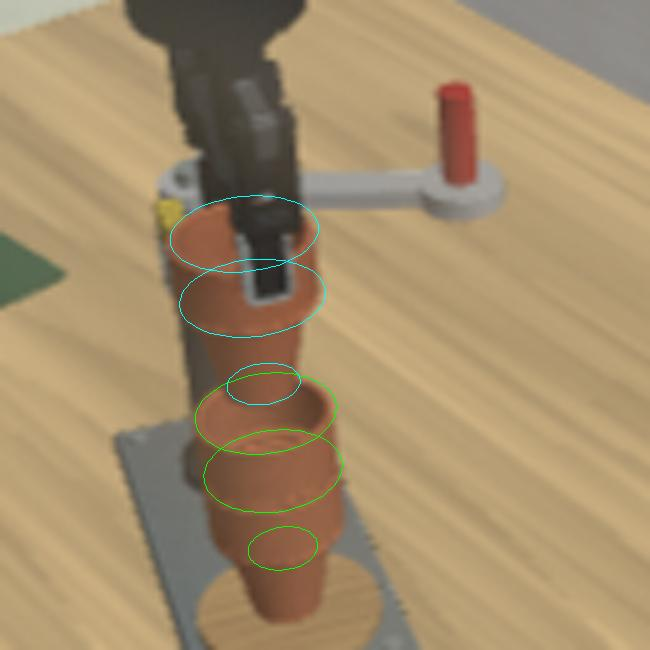

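```bash
python3 - <<'E'
from h import *
P=[((491.5,133,54),(0,255,0)),((492.5,133.5,214.2-62.4),(255,255,0))]
potov('n10',(390,165,440,240),8,P,'o1');potov('s10',(207,185,252,262),8,P,'o2')
a=cv2.imread('pics/o1.png');b=cv2.imread('pics/o2.png');h=max(a.shape[0],b.shape[0])
f=lambda x:cv2.copyMakeBorder(x,0,h-x.shape[0],0,10,cv2.BORDER_CONSTANT)
im=np.hstack([f(a),f(b)]);im=cv2.convertScaleAbs(im,alpha=1.5);cv2.imwrite('pics/o3.png',im);print(im.shape)
E
```

```text
(616, 780, 3)
```

View pics/o3.png

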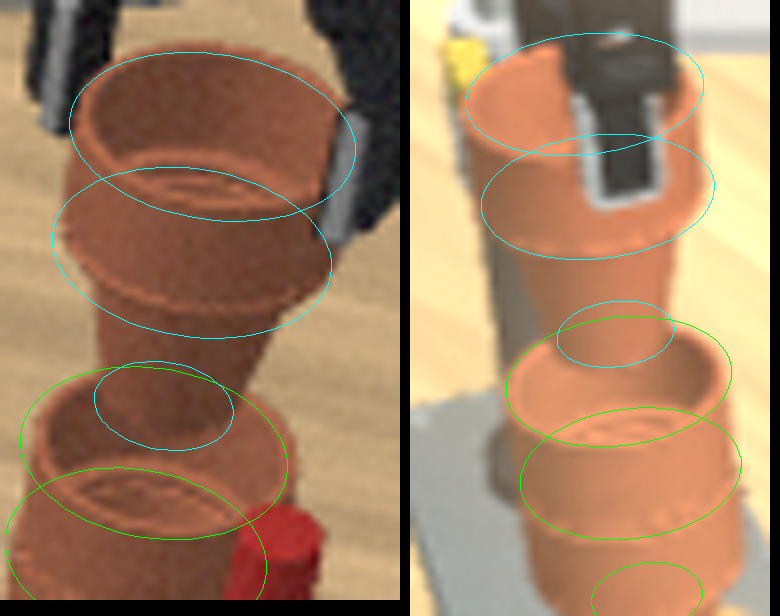

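```bash
python3 - <<'E'
from h import *
s=readout.sense();print(s['eef_pos'],shift(s['eef_pos'],[494.5,133.5,156]))
E
```

```text
[493.35706534 131.87772534 214.47208384] [-0.06  0.19  5.85]
```

Request:
play_rows(rows=[[120,[0,0.2,0],[0,0,0]],[120,[-0.1,0.2,1.5],[0,0,0]],[120,[-0.1,0.2,3],[0,0,0]],[120,[-0.1,0.2,4],[0,0,0]],[120,[-0.1,0.2,4.7],[0,0,0]],[120,[-0.1,0.2,5.3],[0,0,0]],[120,[-0.1,0.2,5.7],[0,0,0]],[120,[-0.1,0.2,5.8],[0,0,0]],[120,[-0.1,0.2,5.8],[0,0,0]]])

```text
clock: 14.0
eef_pos: [494.8, 134.7, 156.3]
tcp_rot: [-3.142, -0.0, 2.829]
contact_force: [0.4, 0.6, -1.6]
opening: 0.761
```

Request:
play_rows(rows=[[120,[0,0,0.2],[0,0,0]],[120,[0,0,0.4],[0,0,0]],[120,[0,0,0.5],[0,0,0]],[120,[0,0,0.5],[0,0,0]]])

```text
clock: 14.33
eef_pos: [494.6, 134.7, 151.2]
tcp_rot: [-3.142, -0.0, 2.829]
contact_force: [0.0, -0.8, -0.9]
opening: 0.763
```

Request:
play_rows(rows=[[120,[0,0,0.1],[0,0,0]],[120,[0,0,0.1],[0,0,0]]])

```text
clock: 14.5
eef_pos: [495.0, 134.8, 150.5]
tcp_rot: [3.141, 0.0, 2.829]
contact_force: [-0.0, 0.8, -1.0]
opening: 0.763
```

Request:
play_rows(rows=[[120,[0,0,0.1],[0,0,0]],[120,[0,0,0.15],[0,0,0]],[120,[0,0,0.15],[0,0,0]]])

```text
clock: 14.75
eef_pos: [496.0, 134.9, 150.4]
tcp_rot: [3.14, 0.002, 2.829]
contact_force: [-1.4, 0.0, 12.1]
opening: 0.76
```

Contact came at 150.4, as expected for seated. Releasing and rising.

Request:
play_rows(rows=[[60,[0,0,0],[0,0,0]],[20,[0,0,0],[0,0,0]],[0,[0,0,0],[0,0,0]],[0,[0,0,0],[0,0,0]],[0,[0,0,-1],[0,0,0]],[0,[0,0,-3],[0,0,0]],[0,[0,0,-6],[0,0,0]],[0,[0,0,-10],[0,0,0]],[0,[0,0,-14],[0,0,0]],[0,[0,0,-14],[0,0,0]],[0,[0,0,-14],[0,0,0]]])

```text
clock: 15.67
eef_pos: [496.1, 135.1, 291.9]
tcp_rot: [3.139, 0.005, 2.829]
contact_force: [-0.6, 0.4, 0.1]
opening: 1.001
```

```bash
python3 - <<'E'
from h import *
s=readout.sense();print(s['eef_pos'],s['contact_force'],s['opening'])
P=[((491.5,133,54),(0,255,0)),((491.5,133,88),(255,255,0))]
snap('scene','n11');snap('side','s11');snap('wrist','w11')
potov('n11',(370,150,500,280),5,P,'o1');potov('s11',(180,150,310,280),5,P,'o2')
E
```

```text
[496.07460147 135.10248448 291.89846284] [-0.59422273  0.3725517   0.05618599] 1.0009314494819737
```

View pics/o1.png

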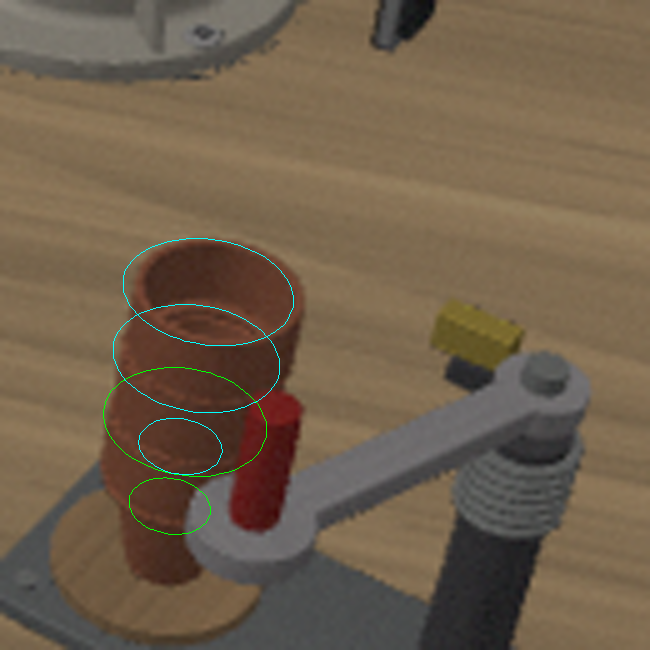

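View pics/o2.png

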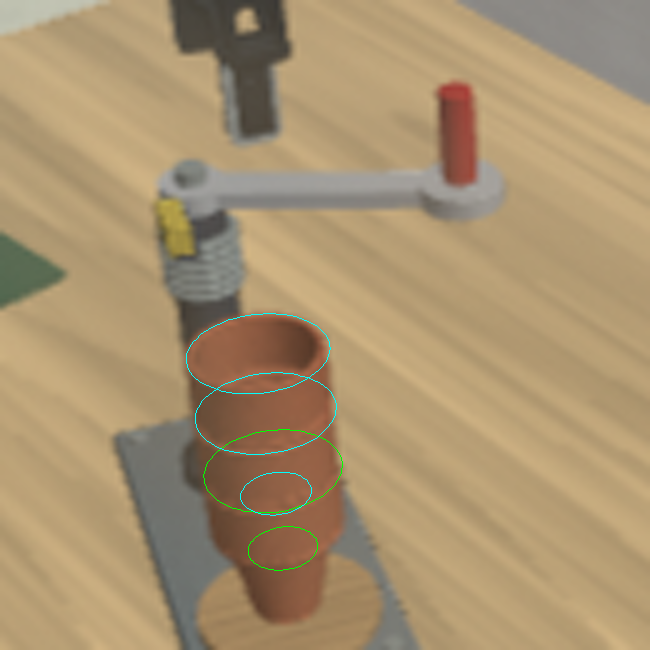

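View pics/w11.png

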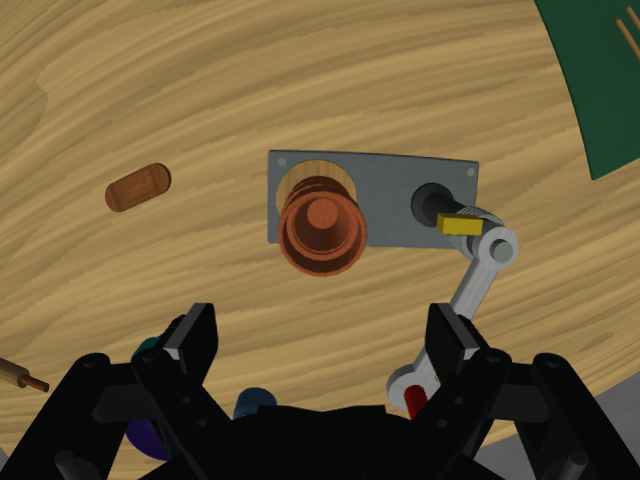

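Stack of three is seated, level and aligned in all views (wrist: concentric rims around (322,230)). Next, above the handle with the jaws turned tangential to the arm.

```bash
python3 - <<'E'
from h import *
s=readout.sense();print(s['eef_pos'],shift(s['eef_pos'],[637,169,285]))
E
```

```text
[493.91754854 134.53065106 287.88747221] [-12.55   7.68   0.26]
```

Request:
play_rows(rows=[[0,[-3,2,0],[0,0,0.1]],[0,[-6.5,4,0],[0,0,0.2]],[0,[-9.5,6,0],[0,0,0.3]],[0,[-11.5,7,0],[0,0,0.41]],[0,[-12.5,7.7,0],[0,0,0.41]],[0,[-12.5,7.7,0],[0,0,0.41]],[0,[-12.5,7.7,0],[0,0,0.41]],[0,[-12.5,7.7,0],[0,0,0.41]]])

```text
clock: 16.48
eef_pos: [636.1, 169.2, 287.6]
tcp_rot: [-3.139, -0.001, 2.419]
contact_force: [-0.3, 0.3, 0.6]
opening: 1.003
```

```bash
python3 - <<'E'
from h import *
s=readout.sense();print(s['eef_pos'],s['tcp_rot'],s['qpos'])
snap('wrist','w12')
E
```

```text
[636.05185538 169.21424712 287.56192899] [-3.13938017e+00 -1.48313565e-03  2.41943258e+00] [ 2.57737247e-01  3.61908109e-01  1.49372030e+00 -9.77449472e-07
  1.28862785e+00 -5.90900375e-01]
```

View pics/w12.png

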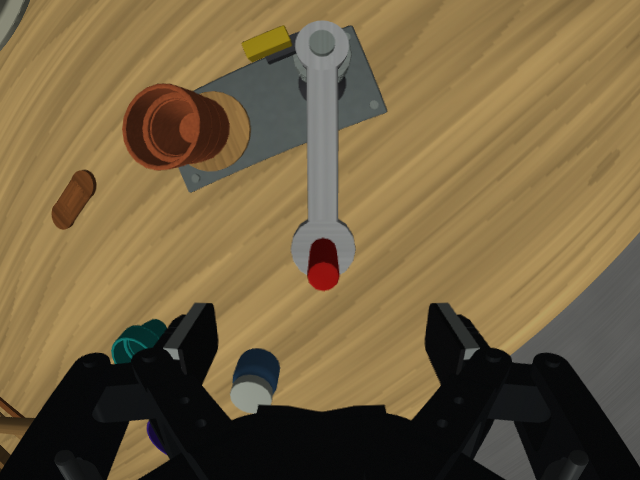

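```bash
python3 - <<'E'
from h import *
f=load('w12')
print(px(f,323,277,z=242,fish=True),px(f,323,247,z=192,fish=True),px(f,321.5,42,z=198,fish=True))
s=load('scene0');d=load('side0')
print(tri([ray(s,425,230.5),ray(d,271.25,168),ray(f,323,277,True)]))
t=readout.sense()['eef_pos'];print(t,shift(t,[637,169,203]))
E
```

```text
[639.5734127  168.85659289 242.        ] [638.29110616 170.18292586 192.        ] [537.62911886 257.2054183  198.        ]
(array([638.25368954, 168.84084588, 241.84943193]), [np.float64(2.768632487615222), np.float64(2.647249932595173), np.float64(1.3095899899379002)])
[636.10792804 169.22004085 288.11773888] [-0.09  0.05  8.51]
```

Request:
play_rows(rows=[[0,[-0.2,0.1,2],[0,0,0]],[0,[-0.2,0.1,4],[0,0,0]],[0,[-0.2,0.1,6],[0,0,0]],[0,[-0.2,0.1,7.5],[0,0,0]],[0,[-0.2,0.1,8.2],[0,0,0]],[0,[-0.2,0.1,8.4],[0,0,0]],[0,[-0.2,0.1,8.4],[0,0,0]],[0,[-0.2,0.1,8.4],[0,0,0]]])

```text
clock: 17.2
eef_pos: [639.9, 169.0, 206.0]
tcp_rot: [3.14, 0.001, 2.419]
contact_force: [-0.2, -0.7, -0.1]
opening: 1.003
```

Request:
play_rows(rows=[[255,[0,0,0],[0,0,0]],[255,[0,0,0],[0,0,0]],[255,[0,0,0],[0,0,0]],[255,[0,0,0],[0,0,0]],[255,[0,0,0],[0,0,0]],[255,[0,0,0],[0,0,0]],[255,[0,0,0],[0,0,0]],[255,[0,0,0],[0,0,0]],[255,[0,0,0],[0,0,0]],[255,[0,0,0],[0,0,0]]], squeeze=40)

```text
clock: 18.03
eef_pos: [639.1, 168.4, 205.0]
tcp_rot: [-3.14, -0.0, 2.419]
contact_force: [-4.1, -3.9, 4.2]
opening: 0.197
```

```bash
python3 - <<'E'
from h import *
s=readout.sense();print(s['eef_pos'],s['tcp_rot'],s['contact_force'],s['opening'])
snap('wrist','w13');p=snap('side','s13')[0];cv2.imwrite('pics/s13c.png',cv2.resize(p[120:260,190:330,::-1],None,fx=4,fy=4))
E
```

```text
[639.12156383 168.43555055 205.04684354] [-3.14045796e+00 -1.82514952e-05  2.41880763e+00] [-4.07675235 -3.88563563  4.22137359] 0.19716451153028666
```

View pics/w13.png

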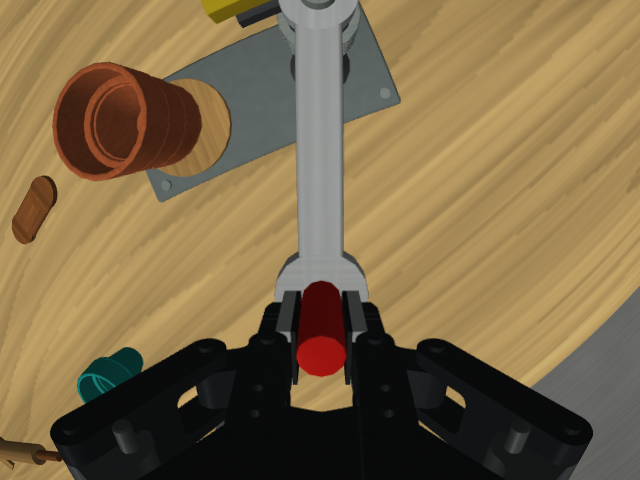

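View pics/s13c.png

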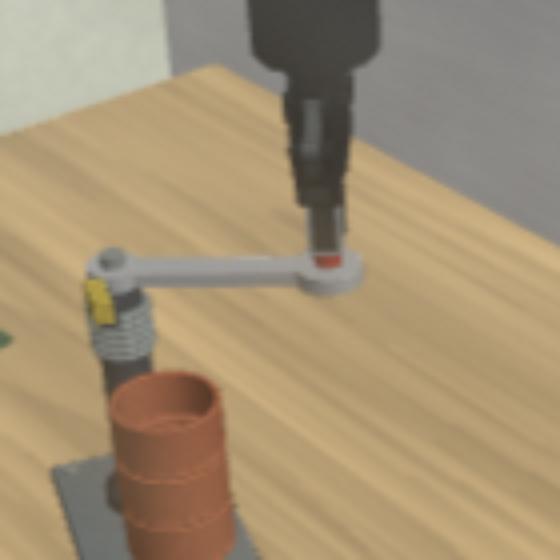

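Request:
play_rows(rows=[[255,[0.02,-0.81,0],[0,0,0.06]],[255,[0.1,-1.62,0],[0,0,0.12]],[255,[0.22,-2.42,0],[0,0,0.18]],[255,[0.39,-3.21,0],[0,0,0.24]],[255,[0.6,-3.99,0],[0,0,0.3]],[255,[0.86,-4.76,0],[0,0,0.36]],[255,[1.17,-5.5,0],[0,0,0.42]],[255,[1.52,-6.23,0],[0,0,0.48]],[255,[1.92,-6.94,0],[0,0,0.54]],[255,[2.36,-7.62,0],[0,0,0.6]],[255,[2.36,-7.62,0],[0,0,0.6]]])

```text
clock: 19.05
eef_pos: [571.5, 126.1, 205.2]
tcp_rot: [3.14, 0.002, 1.815]
contact_force: [4.8, -6.6, -1.6]
opening: 0.201
```

```bash
python3 - <<'E'
from h import *
s=readout.sense();print(s['eef_pos'],s['tcp_rot'],s['contact_force'],s['opening'])
p=s['eef_pos'];print(np.hypot(p[0]-537,p[1]-257.5),np.arctan2(p[1]-257.5,p[0]-537))
snap('wrist','w14')
E
```

```text
[571.52340241 126.13451189 205.17134683] [3.14005346e+00 2.06051855e-03 1.81531080e+00] [ 4.81808915 -6.63036385 -1.59144279] 0.2008551756744067
135.82620063849424 -1.3138034248251484
```

View pics/w14.png

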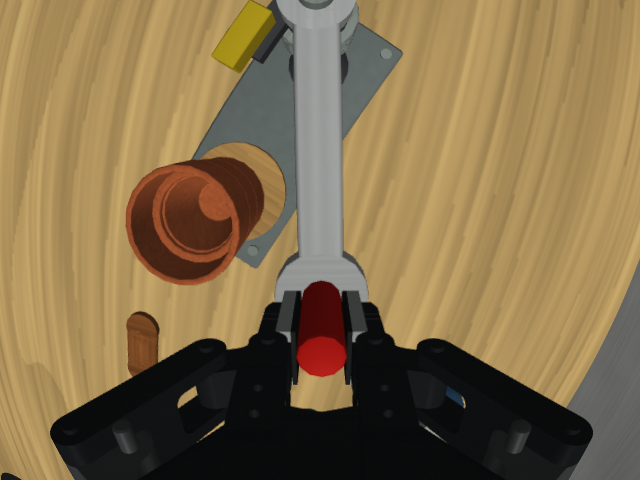

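Request:
play_rows(rows=[[255,[0.02,-0.81,0],[0,0,0.06]],[255,[0.1,-1.62,0],[0,0,0.12]],[255,[0.22,-2.42,0],[0,0,0.18]],[255,[0.39,-3.21,0],[0,0,0.24]],[255,[0.6,-3.99,0],[0,0,0.3]],[255,[0.86,-4.76,0],[0,0,0.36]],[255,[1.17,-5.5,0],[0,0,0.42]],[255,[1.52,-6.23,0],[0,0,0.48]],[255,[1.8,-6.73,0],[0,0,0.52]],[255,[1.92,-6.94,0],[0,0,0.54]],[255,[1.92,-6.94,0],[0,0,0.54]]])

```text
clock: 20.02
eef_pos: [499.2, 126.8, 205.1]
tcp_rot: [3.14, 0.004, 1.278]
contact_force: [1.0, -14.8, 4.2]
opening: 0.196
```

```bash
python3 - <<'E'
from h import *
s=readout.sense();print(s['eef_pos'],s['tcp_rot'],s['contact_force'],s['opening'])
p=s['eef_pos'];print(np.hypot(p[0]-537,p[1]-257.5),np.arctan2(p[1]-257.5,p[0]-537))
R=Ro.from_euler('xyz',s['tcp_rot']).as_matrix();print(R.T@s['contact_force'])
E
```

```text
[499.16961256 126.8494847  205.07595381] [3.14006112 0.00369868 1.27837052] [  0.98830356 -14.84220932   4.15848363] 0.19558761443570571
136.01726126619377 -1.8526423559847895
[-13.94250034   5.23128247  -4.09893589]
```

Request:
play_rows(rows=[[255,[-0.1,-0.27,0],[0,0,0.02]],[255,[-0.1,-0.54,0],[0,0,0.04]],[255,[-0.1,-0.68,0],[0,0,0.05]],[255,[-0.1,-0.68,0],[0,0,0.05]]])

```text
clock: 20.35
eef_pos: [493.0, 128.8, 205.1]
tcp_rot: [3.14, 0.002, 1.229]
contact_force: [1.3, -9.5, 2.5]
opening: 0.202
```

```bash
cat > st.py <<'E'
from h import *
s=readout.sense();print(s['clock'],s['eef_pos'],s['tcp_rot'],s['opening'])
p=s['eef_pos'];print(np.hypot(p[0]-537,p[1]-257.5),np.arctan2(p[1]-257.5,p[0]-537))
R=Ro.from_euler('xyz',s['tcp_rot']).as_matrix();print(R.T@s['contact_force'])
E
python3 st.py
```

```text
20.35 [492.97034169 128.76411483 205.0689527 ] [3.13973348e+00 1.68974767e-03 1.22863772e+00] 0.20167232830159604
136.0571164641998 -1.9003403053448167
[-8.47852545  4.40703054 -2.51645466]
```

Request:
play_rows(rows=[[255,[-0.05,-0.14,0],[0,0,0.01]],[255,[-0.05,-0.27,0],[0,0,0.02]],[255,[-0.05,-0.27,0],[0,0,0.02]]])

```text
clock: 20.6
eef_pos: [490.6, 129.6, 205.1]
tcp_rot: [3.139, 0.001, 1.209]
contact_force: [2.5, -7.6, 2.3]
opening: 0.2
```

```bash
python3 st.py
```

```text
20.6 [490.56624496 129.58515084 205.10798504] [3.13946771e+00 7.70223527e-04 1.20865179e+00] 0.20025051167451827
136.0819688346745 -1.9190097638238828
[-6.19826676  5.02099035 -2.31379177]
```

Request:
play_rows(rows=[[255,[0,-0.14,0],[0,0,0.01]],[255,[0,-0.2,0],[0,0,0.015]],[255,[0,-0.2,0],[0,0,0.015]]])

```text
clock: 20.85
eef_pos: [489.9, 129.8, 205.2]
tcp_rot: [3.137, 0.001, 1.195]
contact_force: [7.6, -9.8, -2.2]
opening: 0.196
```

```bash
python3 st.py
```

```text
20.85 [489.92204536 129.83423019 205.15894943] [3.13690624e+00 7.09048239e-04 1.19455063e+00] 0.1962660481461323
136.06940359007845 -1.9240846062086525
[-6.32225037 10.61276666  2.30018122]
```

The force rose from 5 to 10.6 N with almost no motion, so the stop is reached at 1.20 rad. I'll add a little more push, hold it and check.

Request:
play_rows(rows=[[255,[0,-0.1,0],[0,0,0]],[255,[0,-0.1,0],[0,0,0]],[255,[0,-0.1,0],[0,0,0]],[255,[0,-0.1,0],[0,0,0]],[255,[0,-0.1,0],[0,0,0]],[255,[0,-0.1,0],[0,0,0]]])

```text
clock: 21.35
eef_pos: [489.6, 129.9, 205.1]
tcp_rot: [3.136, 0.001, 1.195]
contact_force: [9.9, -10.9, -2.9]
opening: 0.198
```

```bash
python3 st.py; python3 - <<'E'
from h import *
snap('wrist','w15')
for n,b in (('scene',(350,150,500,300)),('side',(170,150,320,300))):
    p=snap(n,n+'15')[0];x0,y0,x1,y1=b;cv2.imwrite('pics/'+n+'15c.png',cv2.resize(p[y0:y1,x0:x1,::-1],None,fx=4,fy=4))
E
```

```text
21.35 [489.62811051 129.94642615 205.13298246] [3.13587527e+00 6.68219430e-04 1.19480004e+00] 0.19796259056493826
136.06619754690692 -1.9263967149651409
[-6.50067078 13.19767226  2.98486143]
```

View pics/w15.png

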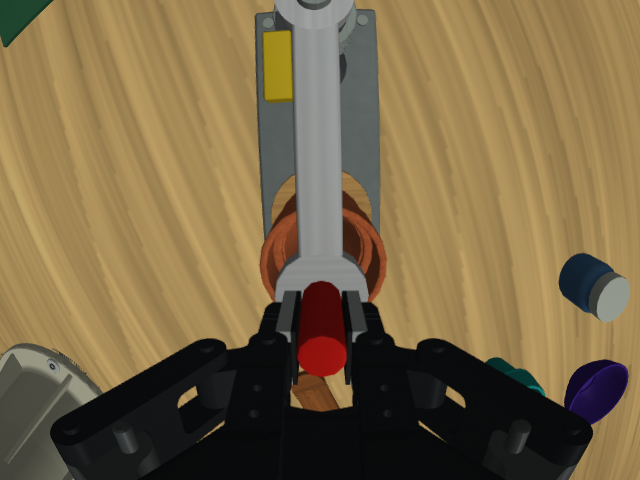

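View pics/scene15c.png

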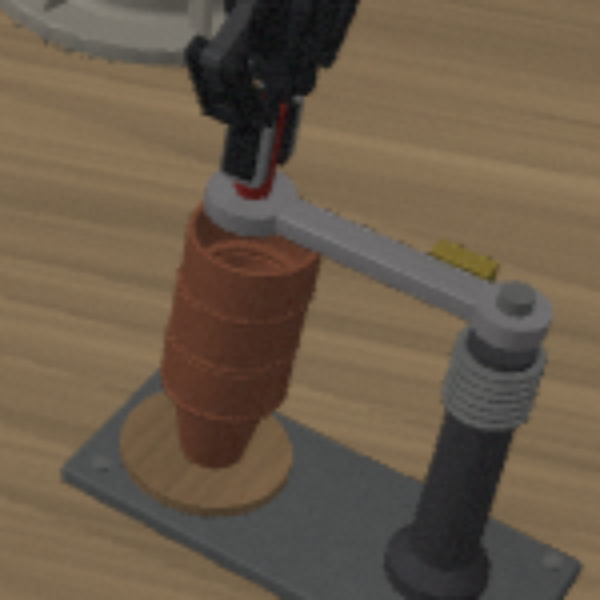

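View pics/side15c.png

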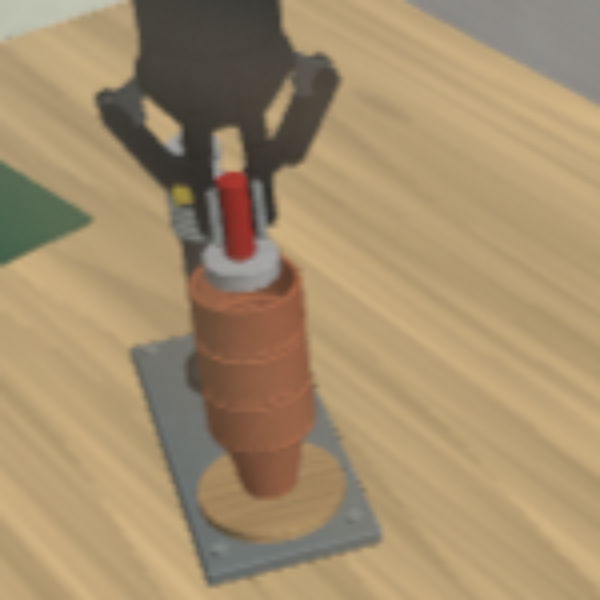

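View pics/scene15.png

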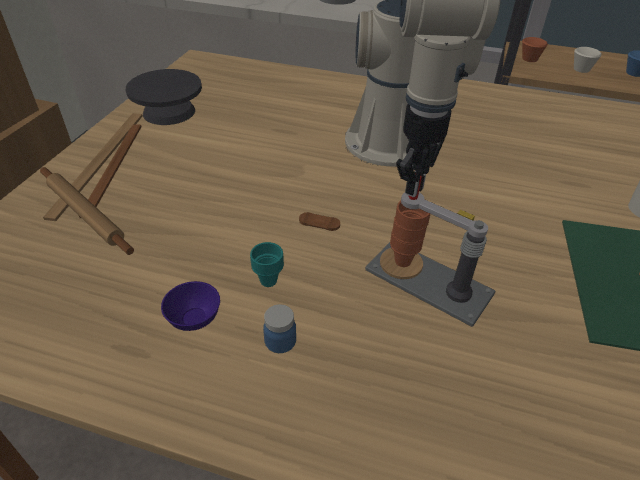

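The arm lies along the base plate against the yellow stop, the handle is held, the stack is upright and the bystanders are unmoved. Handing in.

```bash
python3 st.py; python3 -c "
from rig import r; print(r.sign_off())"
```

```text
21.5 [489.65996588 129.953191   205.16462301] [3.13581869e+00 6.05730857e-04 1.19482658e+00] 0.19916760376508064
136.04876815615663 -1.9261945284855564
[-6.52227405 14.70436027  3.62497226]
the job is handed in; nothing more can be done
None
```

Both loose pots are nested in the pot on the stand and released, and I handed in at 21.5 s still gripping the red handle with the gauge arm against its stop.

- **Nesting:** Contact came at 112.7 mm and 150.4 mm tool height, about what full seating predicts. Model outlines in the scene and side pictures matched a 34 mm step for each pot, with the stack upright.
- **Gauge arm:** It swung about 1.20 rad. There the sideways push on the handle rose from about 5 N, roughly the spring alone, to 10–15 N with almost no further motion. The last pictures show the arm lying along the base plate, clear of the top rim.
- **Bystanders:** The basin, the jar, the rib and the turquoise pot look unmoved in the last scene picture.

**Mended or disagreeing:**
- The first grip on the first pot was too low on the collar, so I opened and gripped again 12 mm higher.
- Rim heights from picture triangulation came out 2 to 5 mm below the stated 82 and 102 mm.
- At the end the tool still felt a steady force of about 6.5 N along the arm, because my estimate of the swing radius was slightly off.

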